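Load a brass valve kit into its tray, tall sleeve last

TASK

Load the brass valve kit from the drain mat into the yellow kit tray, lowest parts first and tallest last so that nothing already loaded is in the way: the spindle down in the two V saddles with its square tang towards the wide recess, and the flanged cover flat in the wide recess, these two in either order; then the round-bellied housing upright in the small recess; and last the tall sleeve upright in the middle recess. Set every part down gently rather than dropping or tipping it, let go of each one, and leave the plain ring, the oil bottle and the caliper where they are.

Things in the scene. Friction and masses are not known exactly. Their poses are not given: they have to be found in the camera images.
- tray: Fixed shallow yellow plastic tray with perforated walls, outside 184 mm (its x) by 270 mm (its y), walls 4 mm thick and 36 mm high from the bench. Its grey insert (black rubber on the recess floors, black saddles) has a deck at 16 mm above the bench, with three round recesses 10 mm deep in a row along y on its +x side, and two V saddles on its -x side. Origin: centre of its underside, on the bench; z up. It stands left or right of the middle, turned at most about 0.2 rad.
- wide_recess (a point): Centre of the floor of the wide recess (88 mm across, 10 mm deep, floor 6 mm above the bench), at the tray's +y end; axes as the tray's. For the cover.
- middle_recess (a point): Centre of the floor of the middle recess (76 mm across, 10 mm deep, floor 6 mm above the bench); axes as the tray's. For the sleeve.
- small_recess (a point): Centre of the floor of the small recess (66 mm across, 10 mm deep, floor 6 mm above the bench), at the tray's -y end; axes as the tray's. For the housing.
- saddles (a point): Where the middle of the spindle's axis comes to lie when it rests in both V saddles: 40 mm above the bench, 24 mm above the deck; axes as the tray's, and the spindle then lies along the tray's y. The saddles are 10 mm thick and stand 36 mm to either side along y; the V is 40 mm wide at its top, 30 mm above the deck, with 45 degree flanks. Between the saddles the deck is clear for the fingers.
- mat: Fixed pale mesh drain mat, 340 mm (its x) by 275 mm (its y), 6 mm thick, on which the four kit parts and the plain ring stand at the start. Origin: centre of its underside, on the bench; z up. It lies on the other side of the middle from the tray.
- spindle_mid (a point): Brass spindle, lying down: a round shank 20 mm in diameter and 100 mm long between two hexagon lands 26 mm across flats and 22 mm long, then at one end only a square tang 12 mm by 12 mm, 20 mm long; 164 mm overall, 0.4 to 0.6 kg. This point: on its axis, at the middle of the shank, 13 mm above the mat at the start. Its x runs along the axis towards the tang.
- spindle_tang (a point): Middle of the spindle's square tang, 82 mm from the middle of the shank along the spindle's x.
- cover_mid (a point): Brass cover: round flange 76 mm in diameter and 10 mm thick, with a round central boss 36 mm in diameter rising 30 mm above it; 40 mm high overall, 0.4 to 0.6 kg. This point: on its axis, half-way up (20 mm above its underside). z along the axis, up.
- housing_mid (a point): Brass housing: round foot 54 mm in diameter, belly 64 mm in diameter up to 30 mm height, then a round neck 40 mm in diameter from 44 to 72 mm height; 72 mm high overall, 0.5 to 0.7 kg. This point: on its axis, half-way up (36 mm above its underside). z along the axis, up.
- sleeve_mid (a point): Tall brass sleeve: round foot flange 64 mm in diameter and 10 mm thick, carrying a round tube 44 mm in diameter; 150 mm high overall, 0.55 to 0.75 kg. This point: on its axis, half-way up (75 mm above its underside). z along the axis, up.
- ring_mid (a point): Plain open brass ring, 60 mm in diameter and 40 mm high, standing on the mat among the kit parts; not part of the kit. This point: its centre. z up.
- oiler_mid (a point): White oil bottle with a black nozzle, 52 mm in diameter and 152 mm high, standing on the bench between tray and mat. This point: on its axis, 75 mm above its underside. z up.
- caliper_mid (a point): Steel caliper lying flat on the bench between tray and mat on the robot's side, 170 mm long along its x, 10 mm thick, jaws to its +y at its +x end. This point: middle of its beam, 5 mm above its underside.
Not all that is in view belongs to the job. Leave any green look-alike of the part that bears cover_mid alone. What is shaped like the part that bears housing_mid but green is not meant.

How it is judged:
On the way, in this order (a step that is already met when the one before it is completed fails the run):
1. the spindle lies in the saddles, tang towards the wide recess, and the cover lies in the wide recess, both let go (horizontal distance between spindle_mid and saddles below 0.014 m and z of spindle_mid in the frame of saddles between -0.004 and 0.004 m and angle between the x axis of spindle_mid and the y axis of tray, either way round below 0.12 rad and y of spindle_tang in the frame of saddles above 0.05 m and horizontal distance between cover_mid and wide_recess below 0.008 m and z of cover_mid in the frame of wide_recess below 0.023 m and angle between cover_mid's own z axis and vertical below 0.06 rad and contact force between each of spindle, cover and the fingers below 0.05 N), for 0.2 s.
2. then the housing stands in the small recess, let go, the low parts still in place (horizontal distance between spindle_mid and saddles below 0.014 m and z of spindle_mid in the frame of saddles between -0.004 and 0.004 m and angle between the x axis of spindle_mid and the y axis of tray, either way round below 0.12 rad and y of spindle_tang in the frame of saddles above 0.05 m and horizontal distance between cover_mid and wide_recess below 0.008 m and z of cover_mid in the frame of wide_recess below 0.023 m and angle between each of cover_mid, housing_mid's own z axis and vertical below 0.06 rad and horizontal distance between housing_mid and small_recess below 0.008 m and z of housing_mid in the frame of small_recess below 0.039 m and contact force between housing and the fingers below 0.05 N), for 0.2 s.
3. last the sleeve stands in the middle recess, let go, everything else still in place (horizontal distance between spindle_mid and saddles below 0.014 m and z of spindle_mid in the frame of saddles between -0.004 and 0.004 m and angle between the x axis of spindle_mid and the y axis of tray, either way round below 0.12 rad and y of spindle_tang in the frame of saddles above 0.05 m and horizontal distance between cover_mid and wide_recess below 0.008 m and z of cover_mid in the frame of wide_recess below 0.023 m and angle between each of cover_mid, housing_mid, sleeve_mid's own z axis and vertical below 0.06 rad and horizontal distance between housing_mid and small_recess below 0.008 m and z of housing_mid in the frame of small_recess below 0.039 m and horizontal distance between sleeve_mid and middle_recess below 0.008 m and z of sleeve_mid in the frame of middle_recess below 0.078 m and contact force between sleeve and the fingers below 0.05 N), for 0.2 s.
At the end, for the whole second after the job is handed in: Spindle in both saddles (middle within 14 mm, height 4 mm, 0.12 rad), tang towards the wide recess; cover in the wide, housing in the small, sleeve in the middle recess, each within 8 mm of centre, on the floor within 3 mm, upright within 0.06 rad; all let go and at rest (all of step 3 and linear speed of each of spindle, cover, housing, sleeve below 0.02 m/s and contact force between each of spindle, cover, housing and the fingers below 0.05 N); the robot touches nothing.
It fails at once if the ring, the oil bottle or the caliper is displaced by more than 20 mm or tipped (distance of any of ring_mid, oiler_mid, caliper_mid from where it was at the start of the episode above 0.02 m or angle between any of ring_mid, oiler_mid, caliper_mid's own z axis and vertical above 0.35 rad).
It fails at once if the cover, housing or sleeve is tipped over (more than 50 degrees) (angle between any of cover_mid, housing_mid, sleeve_mid's own z axis and vertical above 0.87 rad).
It fails at once if a kit part is dropped: it moves faster than 0.65 m/s with no finger on it (a fall of over 20 mm) ((linear speed of spindle above 0.65 m/s and contact force between spindle and the fingers below 0.05 N) or (linear speed of cover above 0.65 m/s and contact force between cover and the fingers below 0.05 N) or (linear speed of housing above 0.65 m/s and contact force between housing and the fingers below 0.05 N) or (linear speed of sleeve above 0.65 m/s and contact force between sleeve and the fingers below 0.05 N)).
It also fails if it takes over 72 s, if anything falls off the work surface, if the arm or the gripper's body presses on something with over 40 N, if the wrist force passes 120 N, or if a joint passes its speed limit or range.

ROBOT

A 7-joint arm with a two-finger parallel gripper is mounted at the origin on the work surface. World frame = base frame: x ahead of the robot, y to its left, z up, the work surface at z = 0. Lengths are in m, angles in rad, forces in N, time in s.
With the tool pointing down it reaches from about 0.4 to 0.875 m from the base axis. Payload 19.3 kg.
Tool frame: the origin (TCP) lies on the centre line of the jaws, within the pads' length; the fingertips stand 25 mm ahead of it and the grasp point (between the pads) lies 6 mm ahead of it (tips_ahead is the distance from the TCP to the fingertips, in m); z points along the fingers, y is the direction in which the jaws open and shut (so a half turn about z gives the same grasp; the last joint's range is limited). The gripper opens to 85 mm and grips with 20 to 120 N. Pads are 22 mm wide; open, the fingers measure 114 mm over their backs; the gripper's body (76 mm by 85 mm) begins 54 mm behind the grasp point. The pads swing forward as they close: fully open they stand 13 mm farther back than shut.
Start: joints at [-1.305, 0.521, -0.036, 1.599, 0.021, 1.021, -0.113], TCP at [0.206, 0.59, 0.256] pointing down, gripper open.
Joint ranges: [-2.91, 2.91], [-0.3, 2.13], [-1.5, 1.42], [0.17, 2.43], [-1.26, 4.41], [0.16, 1.93], [-2.52, 2.52]. Speed limits (rad/s): [1.89, 1.89, 2.39, 2.39, 3.01, 3.01, 3.01].

INTERFACE

Orientations are given as [roll, pitch, yaw] about the fixed x, y, z axes, in that order (R = Rz(yaw) Ry(pitch) Rx(roll)).
In Python, from workcell import observe, grab_frame, job_done, outline_of, tips_ahead gives the robot as it stands. The module is installed in compiled form; this text tells all that it offers.
- The arm moves only by the tool move_arm, never from a script. Its argument "motion" is a list of rows, each a list of 2 entries, a list of its own where there are three numbers: the shift along the world's x, y, z in mm, then the turn, a rotation vector about the world's x, y, z in rad. A call has 1 to 12 rows; each row is the pose to reach, as a shift and turn from the pose commanded when the call began; what a row does not reach only later rows make up. A row lasts 1/8 s, in which the tool goes at most 62.5 mm and 10.7 degrees, less where a joint would pass 70% of its speed; a pose out of reach is approached as far as the arm can. A call with a gripper value outside its range is refused whole. "jaw" is the finger opening in mm, from 0 to 85.4, set as the call begins (left out, the last holds). The fingers move at their own pace and stop on an object; "grip_force" is the grip in N (left out, the last holds). Time passes only in rows, so rows that repeat a pose let the fingers close. It gives the time, the measured TCP pose, the force and the opening at its end, in the units of the state.
- observe(): the state, without advancing time (a new reading comes with each control period).
- grab_frame(name): name is "scene" or "side" or "wrist"; returns a dict with "frame" (420x560x3 uint8, red, green, blue), "fx", "fy", "cx", "cy" (pixels), "dist" ([k1, k2, p1, p2, k3] as OpenCV has them; the pictures are not rectified), "T" (4x4, takes a point from camera to world coordinates); the wrist camera has in their place "mount" (4x4, takes a point from camera to tool coordinates, whose origin is the TCP and whose axes are the flange's). Camera axes: x right, y down, z forward; pixel columns grow to the right and rows downward; lengths in m; the calibration is good to about 2 mm. A picture is of the moment at which its call begins: read the wrist's pose just before it. There is no depth.
- job_done(): hands the job in, once; it reports no verdict.
Trained networks look in the newest picture that a camera, given by its name, has taken for a name from the list of things; names that differ only in an ending like _2 or _b are one class to them, and where a whole thing is asked for, a point or a joint stands for the part that bears it (a point fixed in the world has none). Each returns a list of dicts, best first, with "score" (0 to 1); they miss things now and then, are a little off and sometimes report something else, mostly with a low value. They report only what shows in the picture. A call takes as long as a camera call. They do not tell look-alikes from the thing itself.
- outline_of(label, camera): "pixels" (420x560 bool, what is visible of it) and "pixel" ([column, row] in pixels, amid what is visible of it).
The state is a dict: "clock": time; "qpos": joint angles; "qd": joint speeds; "joint_efforts": joint torques, N m; "position": TCP position; "tool_rot": TCP orientation; "force": force on the tool from outside, world axes, zero at the start; "moment": the same for the moment, N m; "grip_width": finger opening in m.
Only numpy, scipy, OpenCV 4.12 (cv2) and the standard library are available. Lean on these libraries where they do the work, as an engineer would, in place of code of your own. Each camera call takes 0.05 s, during which the arm holds its last target.

## Working session

There is one attempt and no reset: what is moved stays moved. The work goes in short steps, Python scripts to look and compute and a tool call to move; the robot and the scene stay as the last step left them, time stands still between calls to the robot, and variables do not carry over. Pictures are saved under pics/ and viewed, and the job is handed in when it is done.

Besides the shell and the picture viewer there is one more tool, called after "Emit:" by a JSON object that holds its "op" and its "data". move_arm: Moves the arm, as the interface text tells. Its arguments: {"type":"object","properties":{"motion":{"type":"array"},"jaw":{"type":"number"},"grip_force":{"type":"number"}},"required":["motion"]}

```bash
mkdir -p pics; cat > h.py <<'E'
import numpy as np, cv2
from workcell import *
from scipy.spatial.transform import Rotation as R
def pic(cam,name):
    s=observe(); f=grab_frame(cam)
    cv2.imwrite('pics/'+name+'.png',cv2.cvtColor(f['frame'],cv2.COLOR_RGB2BGR))
    return f,s
def KD(f):
    return np.array([[f['fx'],0,f['cx']],[0,f['fy'],f['cy']],[0,0,1.]]),np.array(f['dist'],float)
def camT(f,s=None):
    if 'T' in f: return np.array(f['T'])
    T=np.eye(4); T[:3,3]=s['position']; T[:3,:3]=R.from_euler('xyz',s['tool_rot']).as_matrix()
    return T@np.array(f['mount'])
def ray(f,px,T):
    K,D=KD(f); u=cv2.undistortPoints(np.array(px,float).reshape(-1,1,2),K,D).reshape(-1,2)
    d=np.c_[u,np.ones(len(u))]@T[:3,:3].T
    return T[:3,3],d
def onz(f,px,T,z):
    o,d=ray(f,px,T); return o+d*((z-o[2])/d[:,2])[:,None]
def proj(f,P,T):
    K,D=KD(f); Ti=np.linalg.inv(T)
    return cv2.projectPoints(np.array(P,float).reshape(-1,3),cv2.Rodrigues(Ti[:3,:3])[0],Ti[:3,3],K,D)[0].reshape(-1,2)
E
python3 - <<'E'
from h import *
s=observe(); print(s)
for c in ['scene','side','wrist']:
    f,s=pic(c,c+'0'); T=camT(f,s); print(c,f['fx'],f['cx'],f['cy'],np.round(T,3).tolist())
    for l in ['tray','mat','spindle_mid','spindle_tang','cover_mid','housing_mid','sleeve_mid','ring_mid','oiler_mid','caliper_mid']:
        for o in outline_of(l,c): print(l,round(o['score'],2),np.round(o['pixel']),o['pixels'].sum())
E
```

```text
{'clock': 0.0, 'qpos': array([-1.30521242,  0.52199707, -0.03632534,  1.59996902,  0.02122788,
        1.02111312, -0.11282665]), 'qd': array([ 0.00166458,  0.00139558, -0.00084254,  0.00104598, -0.00031283,
        0.00105279,  0.00054026]), 'joint_efforts': array([-1.25390226e-03, -9.27109909e+01,  1.97912291e+00, -3.69929266e+01,
        1.78381690e-02,  8.03902483e-03, -1.94923011e-06]), 'position': array([0.20588636, 0.58980376, 0.25575027]), 'tool_rot': array([-3.14049662e+00,  1.02996592e-04,  2.80578426e+00]), 'force': array([0.21669677, 0.29342499, 0.04798222]), 'moment': array([-0.00483975,  0.04999507, -0.04327179]), 'grip_width': 0.08552824084546473}
scene 390.1520157951747 283.62600639591784 217.60319721860265 [[-0.859, 0.32, -0.399, 0.968], [0.511, 0.507, -0.694, 0.665], [-0.02, -0.8, -0.6, 0.674], [0.0, 0.0, 0.0, 1.0]]
tray 0.89 [362. 292.] 8808
mat 0.6 [262. 205.] 3888
spindle_mid 0.71 [364. 293.] 8712
spindle_mid 0.68 [297. 188.] 320
spindle_tang 0.93 [296. 184.] 355
cover_mid 0.8 [188. 233.] 488
cover_mid 0.61 [243. 220.] 304
housing_mid 0.74 [175. 206.] 508
housing
[... 453 characters left out ...]
0]]
tray 0.63 [204. 192.] 5153
mat 0.58 [294. 311.] 13258
spindle_mid 0.77 [254. 318.] 956
spindle_tang 0.97 [254. 312.] 1049
cover_mid 0.96 [316. 248.] 552
cover_mid 0.76 [389. 236.] 733
cover_mid 0.7 [355. 213.] 600
cover_mid 0.42 [206. 190.] 5265
housing_mid 0.81 [425. 262.] 1025
housing_mid 0.59 [285. 268.] 999
sleeve_mid 0.66 [328. 294.] 2135
ring_mid 0.89 [361. 280.] 773
ring_mid 0.72 [298. 204.] 997
oiler_mid 0.68 [297. 204.] 991
caliper_mid 0.92 [229. 248.] 713
wrist 340.7377592099082 283.0798690973191 214.657046568555 [[0.33, 0.909, 0.255, 0.142], [0.944, -0.318, -0.089, 0.612], [0.0, 0.27, -0.963, 0.375], [0.0, 0.0, 0.0, 1.0]]
tray 0.53 [ 90. 416.] 249
ring_mid 0.51 [ 91. 416.] 255
```

View pics/scene0.png

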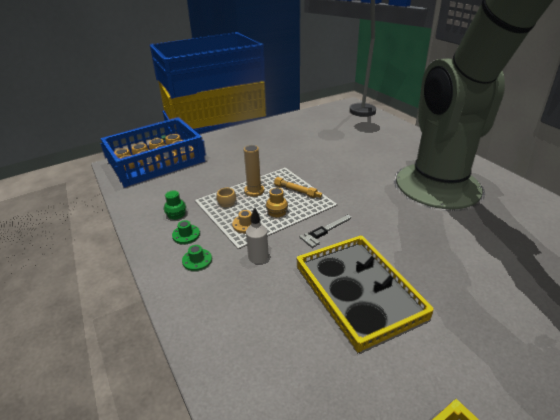

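View pics/side0.png

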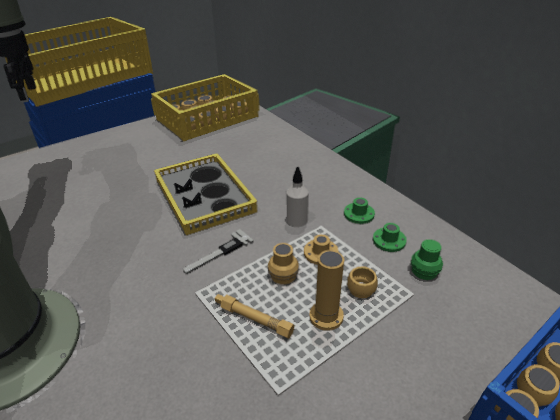

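View pics/wrist0.png

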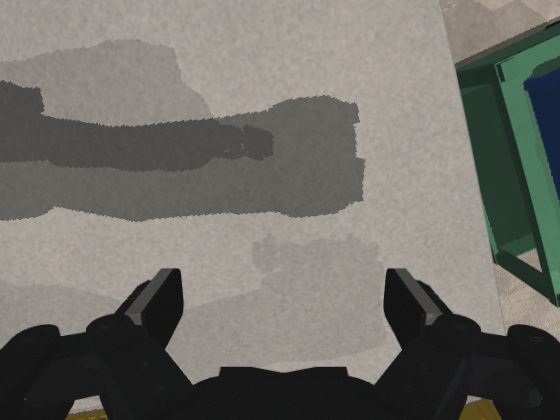

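```bash
cat >> h.py <<'E'
def ringp(c,r,z,n=48,ph=0):
    t=np.arange(n)*2*np.pi/n+ph
    return np.c_[c[0]+r*np.cos(t),c[1]+r*np.sin(t),np.full(n,z)]
# stacked frusta (r0,z0,r1,z1) above base
SOL={'cover':[(38,0,38,10),(18,10,18,40)],'housing':[(27,0,27,4),(32,4,32,30),(32,30,20,44),(20,44,20,72)],
'sleeve':[(32,0,32,10),(22,10,22,150)],'ring':[(30,0,30,40)],'oiler':[(26,0,26,90)]}
def hulls(name,p):
    x,y,zb=p[:3]; out=[]
    if name in SOL:
        for r0,z0,r1,z1 in SOL[name]:
            out.append(np.r_[ringp((x,y),r0/1e3,zb+z0/1e3),ringp((x,y),r1/1e3,zb+z1/1e3)])
    elif name=='spindle': # p=x,y,zc,yaw ; roll flat
        a=p[3]; ux=np.array([np.cos(a),np.sin(a),0]); uy=np.array([-np.sin(a),np.cos(a),0]); uz=np.array([0,0,1.])
        o=np.array([x,y,zb])
        def seg(r,n,ph,s0,s1):
            t=np.arange(n)*2*np.pi/n+ph
            c=o+r*np.cos(t)[:,None]*uy+r*np.sin(t)[:,None]*uz
            out.append(np.r_[c+s0*ux,c+s1*ux])
        seg(.010,32,0,-.05,.05); h=.013/np.cos(np.pi/6)
        seg(h,6,0,-.072,-.05); seg(h,6,0,.05,.072); seg(.006*2**.5,4,np.pi/4,.072,.092)
    elif name=='tray':
        a=p[3]; c,s_=np.cos(a),np.sin(a)
        q=np.array([[i*.092,j*.135,k] for i in(-1,1) for j in(-1,1) for k in(0,.036)])
        out.append(np.c_[x+c*q[:,0]-s_*q[:,1],y+s_*q[:,0]+c*q[:,1],zb+q[:,2]])
    elif name=='mat':
        a=p[3]; c,s_=np.cos(a),np.sin(a)
        q=np.array([[i*.170,j*.1375,k] for i in(-1,1) for j in(-1,1) for k in(0,.006)])
        out.append(np.c_[x+c*q[:,0]-s_*q[:,1],y+s_*q[:,0]+c*q[:,1],zb+q[:,2]])
    return out
SS=4
def sil(f,T,name,p):
    m=np.zeros((420*2,560*2),np.uint8)
    for h in hulls(name,p):
        q=proj(f,h,T); hh=cv2.convexHull(np.round(((q+.5)*2-.5)*16).astype(np.int32))
        cv2.fillConvexPoly(m,hh,255,shift=4)
    return cv2.resize(m,(560,420),interpolation=cv2.INTER_AREA)/255.
def fit(name,p0,views,free,ign=None):
    # views: list of (f,T,mask) ; free: indices
    from scipy.optimize import minimize
    p0=np.array(p0,float)
    sc=np.array([.01,.01,.01,.1])[free]
    def cost(v):
        p=p0.copy(); p[free]+=v*sc; c=0
        for i,(f,T,m) in enumerate(views):
            s_=sil(f,T,name,p); w=1-ign[i] if ign is not None and ign[i] is not None else 1
            I=(w*np.minimum(s_,m)).sum(); U=(w*np.maximum(s_,m)).sum(); c+=1-I/max(U,1)
        return c/len(views)
    n=len(free); best=None
    r=minimize(cost,np.zeros(n),method='Nelder-Mead',options=dict(initial_simplex=np.r_[np.zeros((1,n)),np.eye(n)],xatol=.01,fatol=1e-4))
    r=minimize(cost,r.x,method='Nelder-Mead',options=dict(initial_simplex=r.x+np.r_[np.zeros((1,n)),-.4*np.eye(n)],xatol=.01,fatol=1e-4))
    p=p0.copy(); p[free]+=r.x*sc
    return p,r.fun
def mask(label,cam,near,rad=25):
    best=None
    for o in outline_of(label,cam):
        d=np.hypot(*(np.array(o['pixel'])-near))
        if d<rad and (best is None or o['score']>best['score']): best=o
    return None if best is None else best['pixels'].astype(float)
def draw(f,T,items,name,crop=None,k=1,cent=True):
    im=cv2.cvtColor(f['frame'],cv2.COLOR_RGB2BGR); im=cv2.resize(im,None,fx=k,fy=k,interpolation=cv2.INTER_CUBIC)
    for n,p in items:
        m=(cv2.resize(sil(f,T,n,p),None,fx=k,fy=k)>.5).astype(np.uint8)
        cs=cv2.findContours(m,cv2.RETR_EXTERNAL,cv2.CHAIN_APPROX_NONE)[0]; cv2.drawContours(im,cs,-1,(255,0,255),1)
    if crop: x0,y0,x1,y1=[int(c*k) for c in crop]; im=im[y0:y1,x0:x1]
    cv2.imwrite('pics/'+name+'.png',im)
E
python3 - <<'E'
from h import *
fs,s=pic('scene','scene1'); Ts=camT(fs); 
ms={}
spec={'tray':('tray',(362,292),(204,192)),'spindle':('spindle_tang',(297,188),(254,318)),'cover':('cover_mid',(243,220),(316,248)),'housing':('housing_mid',(276,206),(285,268)),'sleeve':('sleeve_mid',(252,174),(328,294)),'ring':('ring_mid',(226,196),(361,280)),'oiler':('oiler_mid',(254,237),(297,204)),'mat':('mat',(262,205),(294,311))}
for n,(l,a,b) in spec.items(): ms[n]=mask(l,'scene',a)
fd,s=pic('side','side1'); Td=camT(fd)
md={n:mask(l,'side',b) for n,(l,a,b) in spec.items()}
print({n:(ms[n] is not None,md[n] is not None) for n in spec})
import pickle; pickle.dump((fs,fd,ms,md),open('v.pkl','wb'))
zb={'tray':0,'mat':0,'oiler':0,'spindle':.019}
its=[]
for n,(l,a,b) in spec.items():
    z=zb.get(n,.006)
    pa=onz(fs,a,Ts,z+.02)[0]; pb=onz(fd,b,Td,z+.02)[0]
    p0=np.array([*(pa[:2]+pb[:2])/2,z,0.]); 
    print(n,'rays',np.round(pa[:2],3),np.round(pb[:2],3))
    vs=[(fs,Ts,ms[n]),(fd,Td,md[n])]; vs=[v for v in vs if v[2] is not None]
    best=None
    if n in('tray','mat','spindle'):
        for a0 in ([-.1,.1] if n!='spindle' else np.arange(8)*np.pi/4):
            p0[3]=a0; r=fit(n,p0,vs,[0,1,3])
            if best is None or r[1]<best[1]: best=r
            if n=='spindle':print(round(a0,2),np.round(r[0],3),round(r[1],3))
    else: best=fit(n,p0,vs,[0,1])
    print(n,np.round(best[0],4),round(best[1],3)); its.append((n,best[0]))
draw(fs,Ts,its,'d_s',(150,130,450,350),2.5); draw(fd,Td,its,'d_d',(140,140,440,365),2.5)
pickle.dump(its,open('its.pkl','wb'))
E
```

```text
{'tray': (True, True), 'spindle': (True, True), 'cover': (True, True), 'housing': (True, True), 'sleeve': (True, True), 'ring': (True, False), 'oiler': (True, True), 'mat': (True, True)}
tray rays [0.526 0.239] [0.514 0.206]
tray [ 0.5174  0.2207  0.     -0.1033] 0.034
spindle rays [ 0.435 -0.176] [ 0.404 -0.23 ]
0.0 [ 0.417 -0.21   0.019 -1.101] 0.168
0.79 [ 0.419 -0.214  0.019  2.038] 0.077
1.57 [ 0.419 -0.214  0.019  2.04 ] 0.077
2.36 [ 0.419 -0.214  0.019  2.039] 0.076
3.14 [ 0.419 -0.213  0.019  2.038] 0.077
3.93 [ 0.416 -0.208  0.019  5.181] 0.169
4.71 [ 0.417 -0.21   0.019  5.182] 0.168
5.5 [ 0.414 -0.205  0.019  5.178] 0.169
spindle [ 0.4189 -0.2139  0.019   2.0392] 0.076
cover rays [ 0.637 -0.135] [ 0.616 -0.136]
cover [ 0.6314 -0.1359  0.006   0.    ] 0.337
housing rays [ 0.527 -0.145] [ 0.527 -0.148]
housing [ 0.5254 -0.1447  0.006   0.    ] 0.098
sleeve rays [ 0.503 -0.345] [ 0.555 -0.252]
sleeve [ 0.5298 -0.2789  0.006   0.    ] 0.08
ring rays [ 0.628 -0.271] [ 0.631 -0.262]
ring [ 0.6301 -0.2703  0.006   0.    ] 0.19
oiler rays [ 0.642 -0.06 ] [0.681 0.024]
oiler [ 0.6573 -0.0093  0.      0.    ] 0.186
mat rays [ 0.555 -0.178] [ 0.48  -0.245]
mat [ 0.5295 -0.211   0.      0.0589] 0.374
```

View pics/d_s.png

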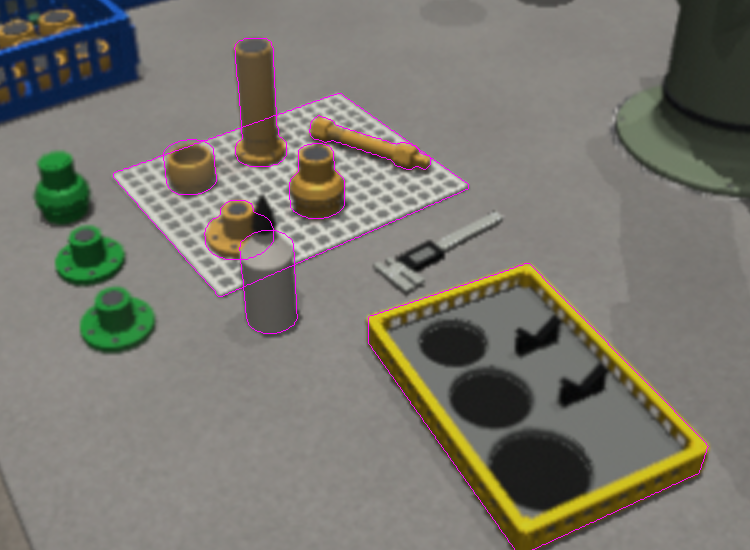

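View pics/d_d.png

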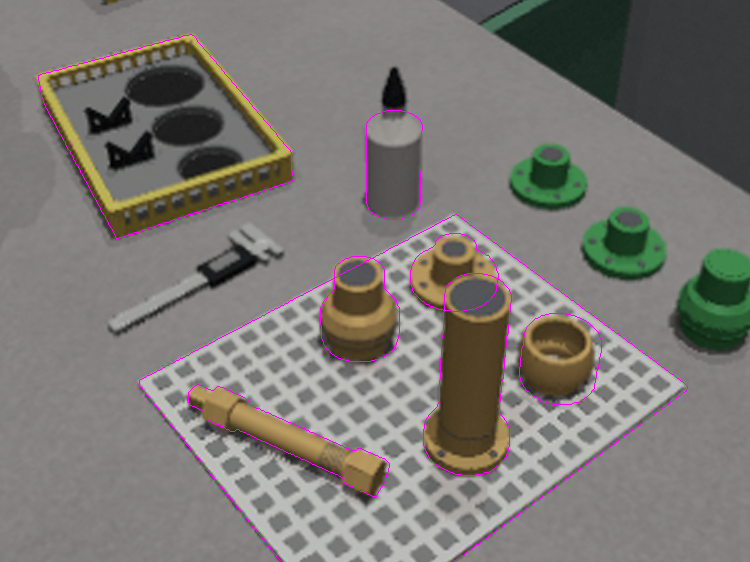

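Emit:
{"op": "move_arm", "data": {"motion": [[[30, -38, 10], [0, 0, -0.1]], [[60, -76, 20], [0, 0, -0.2]], [[90, -114, 30], [0, 0, -0.3]], [[120, -152, 40], [0, 0, -0.4]], [[150, -190, 50], [0, 0, -0.5]], [[180, -228, 60], [0, 0, -0.6]], [[210, -266, 70], [0, 0, -0.7]], [[240, -304, 80], [0, 0, -0.77]], [[270, -342, 80], [0, 0, -0.84]], [[294, -370, 80], [0, 0, -0.84]], [[294, -370, 80], [0, 0, -0.84]]], "jaw": 60}}

```text
clock: 3.92
position: [0.5014, 0.2177, 0.3364]
tool_rot: [3.141, 0.001, 1.962]
force: [-1.0, 0.5, -0.6]
grip_width: 0.0605
```

```bash
python3 - <<'E'
from h import *
import pickle
its=pickle.load(open('its.pkl','rb'))
s=observe(); print(s['clock'],s['position'],s['tool_rot'],s['qpos'],s['grip_width'],tips_ahead() if callable(tips_ahead) else tips_ahead)
f,s=pic('wrist','w1'); T=camT(f,s); pickle.dump((f,s),open('w1.pkl','wb'))
m=mask('tray','wrist',(280,210),150); print(m is not None)
if m is not None:
    p,c=fit('tray',its[0][1],[(f,T,m)],[0,1,3]); print(np.round(p,4),c)
draw(f,T,its,'d_w1')
E
```

```text
3.925 [0.50137127 0.21767014 0.33635897] [3.14128682e+00 8.73090400e-04 1.96166193e+00] [-0.74675703  0.32650776  0.30030341  1.71911811 -0.10504448  1.11157975
 -0.02390938] 0.06049018488126984 0.025
True
[ 0.5163  0.2242  0.     -0.1091] 0.04212510522486956
```

View pics/d_w1.png

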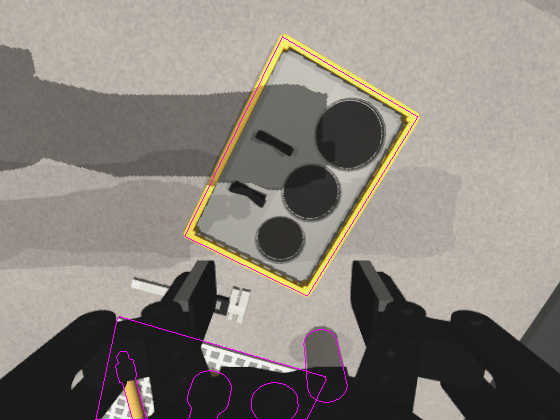

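```bash
python3 - <<'E'
from h import *
import pickle
f,s=pickle.load(open('w1.pkl','rb')); T=camT(f,s)
fs,fd,ms,md=pickle.load(open('v.pkl','rb'))
from scipy.optimize import minimize
def rec(views,c0,r,z):
    # radial gradient: maximise mean(outside)-mean(inside) along rim at z
    def cost(v):
        c=0
        for g,TT in views:
            I=cv2.GaussianBlur(cv2.cvtColor(g['frame'],cv2.COLOR_RGB2GRAY).astype(np.float32),(0,0),1)
            a=proj(g,ringp(v,r*1.04,z,96),TT).astype(np.float32); b=proj(g,ringp(v,r*.96,z,96),TT).astype(np.float32)
            sa=cv2.remap(I,a[:,0].reshape(1,-1),a[:,1].reshape(1,-1),cv2.INTER_LINEAR); sb=cv2.remap(I,b[:,0].reshape(1,-1),b[:,1].reshape(1,-1),cv2.INTER_LINEAR)
            c-=np.median(sa-sb)+np.mean(sa-sb)
        return c
    best=None
    for dx in(-.006,0,.006):
        for dy in(-.006,0,.006):
            q=minimize(cost,np.array(c0)+[dx,dy],method='Nelder-Mead',options=dict(initial_simplex=np.array(c0)+[dx,dy]+np.array([[0,0],[.003,0],[0,.003]]),xatol=1e-4))
            if best is None or q.fun<best.fun: best=q
    return best.x,best.fun
t=np.array([.517,.2222]); a=-.106; Rm=np.array([[np.cos(a),-np.sin(a)],[np.sin(a),np.cos(a)]])
for n,px,r in [('wide',(350,134),.044),('mid',(311,192),.038),('small',(280,239),.033)]:
    c0=onz(f,px,T,.016)[0][:2]
    for nm,v in [('w',[(f,T)]),('s',[(fs,camT(fs))]),('d',[(fd,camT(fd))])]:
        x,c=rec(v,c0,r,.016); print(n,nm,np.round(x,4),'tray',np.round(Rm.T@(x-t),4),round(c,1))
# saddles in the wrist view: dark band centres at top z .046
for px in [(273,143),(248,194)]: print('sad',Rm.T@(onz(f,px,T,.040)[0][:2]-t))
im=cv2.cvtColor(f['frame'],cv2.COLOR_RGB2BGR)[30:300,180:430]; cv2.imwrite('pics/c1.png',cv2.resize(im,None,fx=2.2,fy=2.2,interpolation=cv2.INTER_CUBIC))
E
```

```text
wide w [0.5613 0.2957] tray [0.0363 0.0778] -115.2
wide s [0.5607 0.2941] tray [0.0359 0.0761] -68.4
wide d [0.5584 0.2921] tray [0.0337 0.0738] -37.3
mid w [0.5468 0.2074] tray [ 0.0312 -0.0116] -96.9
mid s [0.5471 0.2084] tray [ 0.0314 -0.0105] -52.7
mid d [0.5451 0.2064] tray [ 0.0296 -0.0127] -36.4
small w [0.5325 0.1315] tray [ 0.025  -0.0885] -93.3
small s [0.5341 0.1332] tray [ 0.0264 -0.0867] -43.7
small d [0.5305 0.1289] tray [ 0.0233 -0.0914] -22.7
sad [-0.04469099  0.02378302]
sad [-0.04279605 -0.04612852]
```

View pics/c1.png

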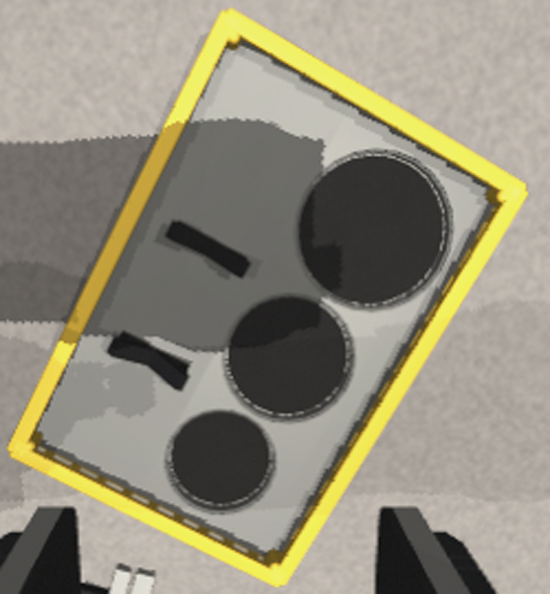

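```bash
python3 - <<'E'
from h import *
import pickle
from scipy.optimize import minimize
f,s=pickle.load(open('w1.pkl','rb')); T=camT(f,s)
fs,fd,ms,md=pickle.load(open('v.pkl','rb'))
V=[(f,T),(fs,camT(fs)),(fd,camT(fd))]
a=-.106; Rm=np.array([[np.cos(a),-np.sin(a)],[np.sin(a),np.cos(a)]]); t=np.array([.517,.2222])
k=4
def model(g,TT,c,w,roi):
    x0,y0,x1,y1=roi; m=np.zeros(((y1-y0)*k,(x1-x0)*k),np.uint8)
    for sy in(-.036,.036):
        for sx in(-1,1):
            pr=[(0,.016),(w,.016),(w,.046),(.020,.046),(0,.026)]
            q=np.array([[sx*x,sy+e,z] for x,z in pr for e in(-.005,.005)])
            q[:,:2]=c+q[:,:2]@Rm.T
            # convex pieces: lower block & horn
            for idx in ([0,1,8,9,2,3],[2,3,4,5,6,7,8,9]):
                u=proj(g,q[idx],TT)-[x0,y0]
                cv2.fillConvexPoly(m,cv2.convexHull(np.round(((u+.5)*k-.5)*16).astype(np.int32)),255,shift=4)
    return cv2.resize(m,(x1-x0,y1-y0),interpolation=cv2.INTER_AREA)/255.
def run(views):
    dat=[]
    for g,TT in views:
        c0=t+Rm@[-.044,-.010]
        pts=np.array([[sx,sy,z] for sx in(-.030,.034) for sy in(-.055,.055) for z in(.012,.05)]); pts[:,:2]=c0+pts[:,:2]@Rm.T
        u=proj(g,pts,TT); roi=[int(u[:,0].min())-3,int(u[:,1].min())-3,int(u[:,0].max())+3,int(u[:,1].max())+3]
        G=cv2.cvtColor(g['frame'],cv2.COLOR_RGB2GRAY)[roi[1]:roi[3],roi[0]:roi[2]].astype(float)
        d=np.clip((75-G)/40,0,1)
        # drop recess region
        for rc,rr in [((.5605,.2945),.046),((.5465,.2075),.040),((.5325,.1315),.035)]:
            u=proj(g,ringp(rc,rr,.016),TT)-roi[:2]; mm=np.zeros(d.shape,np.uint8); cv2.fillConvexPoly(mm,np.round(u).astype(np.int32),1); d[mm>0]=np.nan
        dat.append((g,TT,roi,d))
    def cost(v):
        c=0
        for g,TT,roi,d in dat:
            m=model(g,TT,v[:2],v[2],roi); ok=~np.isnan(d); c+=1-np.minimum(m,d)[ok].sum()/np.maximum(m,d)[ok].sum()
        return c/len(dat)
    best=None
    for dx in(-.005,0.005):
      for dy in (-.005,.005):
        x0=np.r_[t+Rm@[-.044+dx,-.010+dy],.024]
        q=minimize(cost,x0,method='Nelder-Mead',options=dict(initial_simplex=x0+np.r_[np.zeros((1,3)),np.diag([.004,.004,.002])],xatol=1e-4))
        if best is None or q.fun<best.fun: best=q
    print(np.round(best.x,4),'tray',np.round(Rm.T@(best.x[:2]-t),4),round(best.fun,3)); return best.x
for v in V: run([v])
x=run(V)
out=[]
for g,TT in V:
    im=cv2.resize(cv2.cvtColor(g['frame'],cv2.COLOR_RGB2BGR),None,fx=4,fy=4,interpolation=cv2.INTER_CUBIC)
    m=(cv2.resize(model(g,TT,x[:2],x[2],[0,0,560,420]),None,fx=4,fy=4)>.5).astype(np.uint8)
    cv2.drawContours(im,cv2.findContours(m,cv2.RETR_EXTERNAL,cv2.CHAIN_APPROX_NONE)[0],-1,(255,0,255),1)
    u=proj(g,[[*x[:2],.03]],TT)[0]*4; out.append(im[int(u[1])-180:int(u[1])+180,int(u[0])-130:int(u[0])+130])
cv2.imwrite('pics/sad.png',np.hstack(out))
E
```

```text
[0.4722 0.2152 0.0228] tray [-0.0438 -0.0117] 0.109
[0.4745 0.2165 0.0204] tray [-0.0416 -0.0102] 0.152
[0.4716 0.2138 0.0212] tray [-0.0442 -0.0132] 0.175
[0.4726 0.2152 0.0217] tray [-0.0434 -0.0117] 0.168
```

View pics/sad.png

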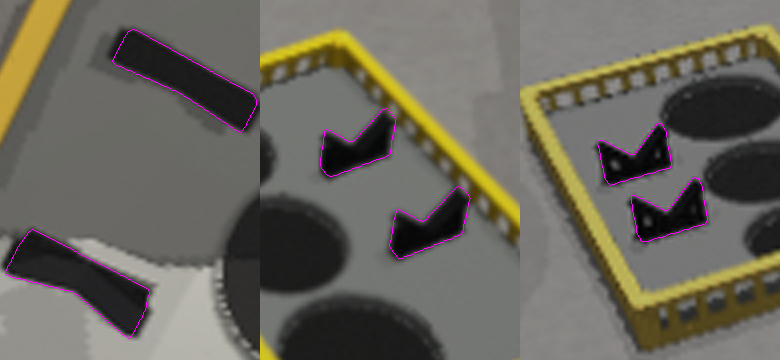

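Emit:
{"op": "move_arm", "data": {"motion": [[[-8, -48, -8], [0, 0, 0.02]], [[-16, -98, -16], [0, 0, 0.04]], [[-26, -148, -26], [0, 0, 0.06]], [[-36, -198, -36], [0, 0, 0.077]], [[-46, -248, -46], [0, 0, 0.077]], [[-56, -298, -56], [0, 0, 0.077]], [[-66, -348, -66], [0, 0, 0.077]], [[-76, -395, -76], [0, 0, 0.077]], [[-82, -432, -86], [0, 0, 0.077]], [[-82, -432, -86], [0, 0, 0.077]], [[-82, -432, -86], [0, 0, 0.077]]], "jaw": 50, "grip_force": 70}}

```text
clock: 5.4
position: [0.4184, -0.2108, 0.2503]
tool_rot: [3.141, -0.0, 2.044]
force: [0.2, 0.7, 0.4]
grip_width: 0.0499
```

```bash
python3 - <<'E'
from h import *
import pickle
its=pickle.load(open('its.pkl','rb'))
s=observe(); print(s['clock'],s['position'],s['tool_rot'],s['qpos'],s['grip_width'])
f,s=pic('wrist','w2'); T=camT(f,s); pickle.dump((f,s),open('w2.pkl','wb'))
d=dict(its)
for l,n in [('spindle_tang','spindle'),('housing_mid','housing')]:
    px=proj(f,[d[n][:3]],T)[0]; m=mask(l,'wrist',px,60)
    print(n,px,m is not None)
    if m is not None:
        p,c=fit(n,d[n],[(f,T,m)],[0,1,3] if n=='spindle' else [0,1]); print(np.round(p,4),c)
draw(f,T,its,'d_w2')
E
```

```text
5.4 [ 0.41840154 -0.21075142  0.25032887] [ 3.14132446e+00 -4.21321878e-04  2.04416569e+00] [-0.03995612  0.30805308  0.47304094  2.02222442 -0.18521753  0.8520736
  1.00994381] 0.04992838610819222
spindle [281.91898854 189.77930232] True
[ 0.4187 -0.2126  0.019   2.0401] 0.049267467632226225
housing [399.04685839 175.52163995] True
[ 0.525 -0.144  0.006  0.   ] 0.07522612278557228
```

View pics/d_w2.png

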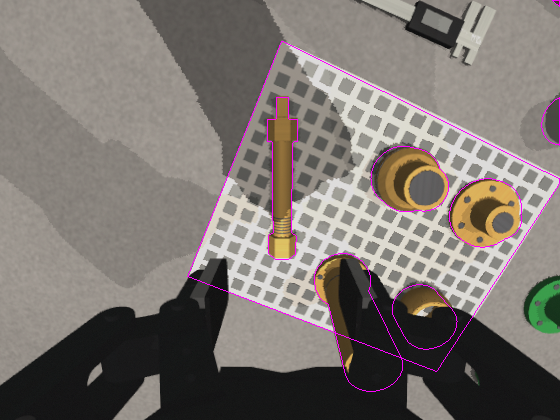

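Emit:
{"op": "move_arm", "data": {"motion": [[[0, -2, -40], [0, 0, -0.004]], [[0, -2, -90], [0, 0, -0.004]], [[0, -2, -140], [0, 0, -0.004]], [[0, -2, -180], [0, 0, -0.004]], [[0, -2, -200], [0, 0, -0.004]], [[0, -2, -211], [0, 0, -0.004]], [[0, -2, -211], [0, 0, -0.004]], [[0, -2, -211], [0, 0, -0.004]]]}}

```text
clock: 6.55
position: [0.4185, -0.2139, 0.0401]
tool_rot: [3.141, 0.001, 2.039]
force: [-0.1, 0.1, 0.2]
grip_width: 0.0498
```

```bash
python3 - <<'E'
from h import *
s=observe(); print(s['clock'],s['position'],s['tool_rot'],s['force'],tips_ahead)
f,s=pic('wrist','w3')
E
```

```text
6.55 [ 0.41850071 -0.21392979  0.04010724] [3.14073384e+00 8.92096693e-04 2.03906058e+00] [-0.12877855  0.11528715  0.23327526] 0.025
```

View pics/w3.png

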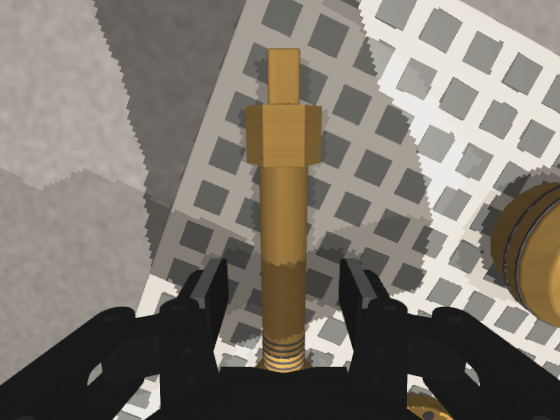

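Emit:
{"op": "move_arm", "data": {"motion": [[[0, 1, -3], [0, 0, 0]], [[0, 1, -3], [0, 0, 0]], [[0, 1, -3], [0, 0, 0]], [[0, 1, -3], [0, 0, 0]], [[0, 1, -3], [0, 0, 0]], [[0, 1, -3], [0, 0, 0]]], "jaw": 10, "grip_force": 80}}

```text
clock: 7.35
position: [0.4181, -0.2128, 0.0367]
tool_rot: [3.141, -0.0, 2.039]
force: [-2.6, 1.5, 11.2]
grip_width: 0.0168
```

```bash
python3 - <<'E'
from h import *
s=observe(); print(s['clock'],s['position'],s['grip_width'],s['force'])
f,s=pic('wrist','w4')
im=cv2.imread('pics/w4.png'); cv2.imwrite('pics/w4.png',cv2.resize(im[180:420,150:420],None,fx=2.5,fy=2.5))
E
```

```text
7.35 [ 0.41806026 -0.2127694   0.03668717] 0.016801821837018567 [-2.6151992   1.54690098 11.21786426]
```

View pics/w4.png

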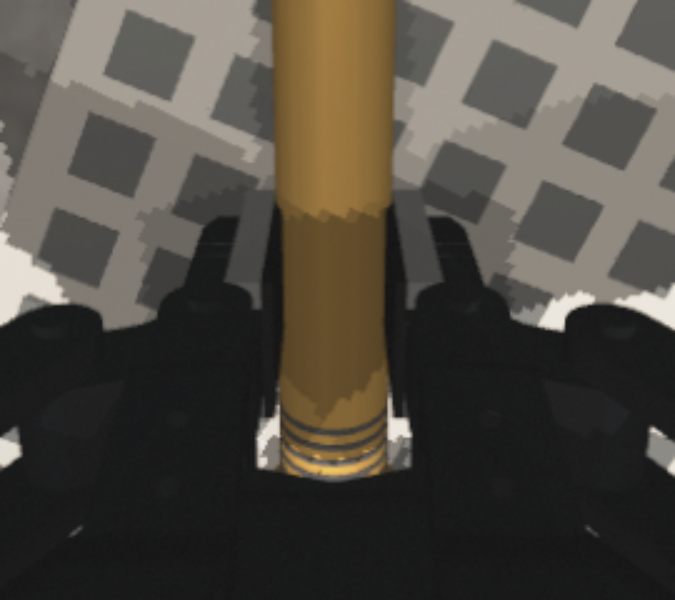

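Emit:
{"op": "move_arm", "data": {"motion": [[[0, 0, 0], [0, 0, 0]], [[0, 0, 0], [0, 0, 0]], [[0, 0, -4], [0, 0, 0]], [[0, 0, -4], [0, 0, 0]]], "jaw": 40}}

```text
clock: 7.9
position: [0.4178, -0.2129, 0.0319]
tool_rot: [-3.141, -0.0, 2.039]
force: [0.2, 0.6, 0.3]
grip_width: 0.0403
```

Emit:
{"op": "move_arm", "data": {"motion": [[[0, 0, 0], [0, 0, 0]], [[0, 0, 0], [0, 0, 0]], [[0, 0, 0], [0, 0, 0]], [[0, 0, 0], [0, 0, 0]], [[0, 0, 0], [0, 0, 0]]], "jaw": 10}}

```text
clock: 8.52
position: [0.418, -0.2129, 0.0325]
tool_rot: [3.141, 0.0, 2.039]
force: [-0.8, 1.0, 7.4]
grip_width: 0.0174
```

Emit:
{"op": "move_arm", "data": {"motion": [[[0, 0, 5], [0, 0, 0]], [[0, 0, 15], [0, 0, 0]], [[0, 0, 30], [0, 0, 0]], [[0, 0, 40], [0, 0, 0]], [[0, 0, 40], [0, 0, 0]]]}}

```text
clock: 9.15
position: [0.4185, -0.213, 0.0732]
tool_rot: [3.14, 0.001, 2.039]
force: [-0.3, -0.1, -4.4]
grip_width: 0.0173
```

```bash
python3 - <<'E'
from h import *
import pickle
s=observe(); print(s['clock'],s['position'],s['grip_width'],s['force'],s['moment'])
f,s=pic('wrist','w5'); fd,_=pic('side','side2')
im=cv2.cvtColor(fd['frame'],cv2.COLOR_RGB2BGR)[230:370,170:330]
cv2.imwrite('pics/side2c.png',cv2.resize(im,None,fx=4,fy=4))
E
```

```text
9.15 [ 0.41850655 -0.21296534  0.07323128] 0.017297395977516204 [-0.34224384 -0.05244604 -4.44474215] [-0.00046244 -0.03126699  0.01386788]
```

View pics/w5.png

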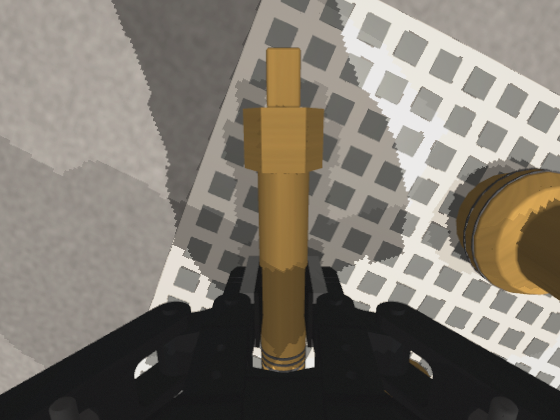

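View pics/side2c.png

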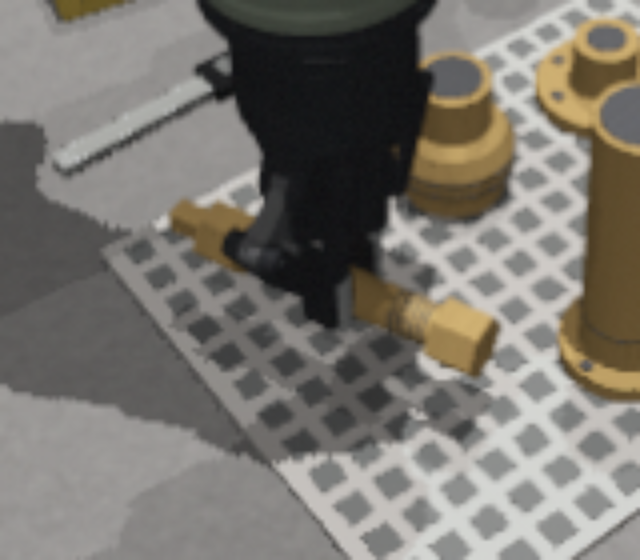

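Emit:
{"op": "move_arm", "data": {"motion": [[[0, 10, 40], [0, 0, 0]], [[5, 50, 80], [0, 0, -0.05]], [[12, 104, 95], [0, 0, -0.15]], [[19, 158, 95], [0, 0, -0.25]], [[26, 212, 95], [0, 0, -0.35]], [[33, 266, 95], [0, 0, -0.45]], [[41, 320, 90], [0, 0, -0.55]], [[48, 374, 70], [0, 0, -0.574]], [[54, 415, 50], [0, 0, -0.574]], [[54, 428, 35], [0, 0, -0.574]], [[54, 428, 35], [0, 0, -0.574]]]}}

```text
clock: 10.62
position: [0.4712, 0.2148, 0.1061]
tool_rot: [-3.14, 0.002, 1.466]
force: [0.8, -0.9, -3.5]
grip_width: 0.0174
```

```bash
cat > look.py <<'E'
from h import *
import sys
n=sys.argv[1]; s=observe(); print(s['clock'],s['position'],s['tool_rot'],s['grip_width'],s['force'])
f,s=pic('wrist',n+'w'); pic('scene',n+'s'); fd,_=pic('side',n+'d')
E
python3 look.py p1; python3 - <<'E'
import cv2,numpy as np
a=cv2.imread('pics/p1s.png')[210:350,270:450]; b=cv2.imread('pics/p1d.png')[110:250,110:290]
cv2.imwrite('pics/p1c.png',np.hstack([cv2.resize(a,None,fx=2.2,fy=2.2),cv2.resize(b,None,fx=2.2,fy=2.2)]))
E
```

```text
10.625 [0.47116617 0.21476617 0.10611871] [-3.13975311e+00  1.85964237e-03  1.46557590e+00] 0.017379059787079217 [ 0.76686569 -0.87309628 -3.5372375 ]
```

View pics/p1w.png

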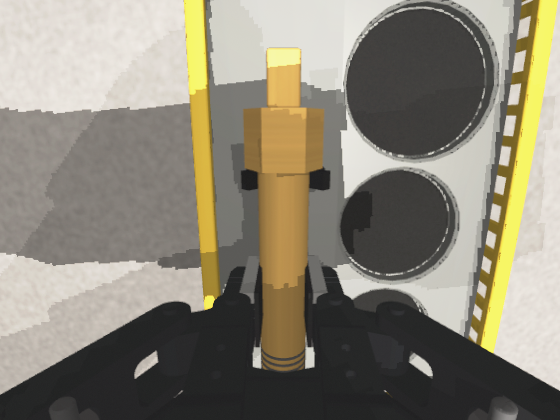

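View pics/p1c.png

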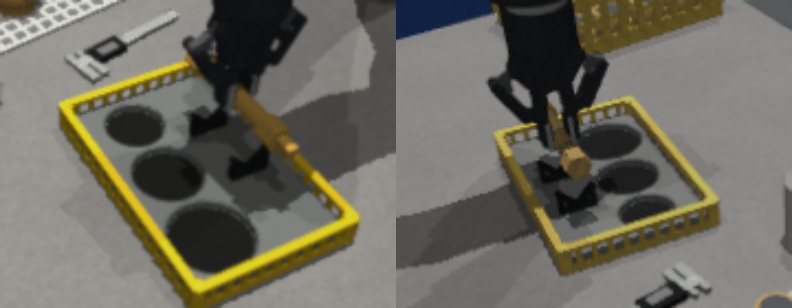

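Emit:
{"op": "move_arm", "data": {"motion": [[[1, 0, -20], [0, 0, 0]], [[1, 0, -38], [0, 0, 0]], [[1, 0, -47], [0, 0, 0]], [[1, 0, -50], [0, 0, 0]], [[1, 0, -50], [0, 0, 0]]]}}

```text
clock: 11.4
position: [0.4731, 0.215, 0.0575]
tool_rot: [3.141, -0.0, 1.465]
force: [0.3, -0.4, -4.6]
grip_width: 0.0173
```

Emit:
{"op": "move_arm", "data": {"motion": [[[0, 0, -2], [0, 0, 0]], [[0, 0, -4], [0, 0, 0]], [[0, 0, -4], [0, 0, 0]]]}}

```text
clock: 11.78
position: [0.4731, 0.2153, 0.0541]
tool_rot: [3.141, -0.001, 1.465]
force: [-5.0, -1.5, 15.3]
grip_width: 0.0174
```

Contact at the height I worked out (reaction 20 N upwards). Release.

Emit:
{"op": "move_arm", "data": {"motion": [[[0, 0, 1], [0, 0, 0]], [[0, 0, 1], [0, 0, 0]], [[0, 0, 1], [0, 0, 0]], [[0, 0, 1], [0, 0, 0]]], "jaw": 38}}

```text
clock: 12.28
position: [0.473, 0.2151, 0.0543]
tool_rot: [3.142, 0.0, 1.465]
force: [0.5, 0.0, 0.1]
grip_width: 0.0386
```

Emit:
{"op": "move_arm", "data": {"motion": [[[0, 0, 25], [0, 0, 0]], [[0, -5, 70], [0, 0, -0.05]], [[0, -15, 125], [0, 0, -0.1]], [[0, -30, 180], [0, 0, -0.15]], [[0, -30, 180], [0, 0, -0.15]]], "jaw": 38}}

```text
clock: 12.9
position: [0.4743, 0.1846, 0.2375]
tool_rot: [3.138, -0.004, 1.313]
force: [0.7, -0.8, -0.0]
grip_width: 0.038
```

```bash
python3 look.py p2; python3 - <<'E'
import cv2,numpy as np
a=cv2.imread('pics/p2s.png')[210:350,270:450]; b=cv2.imread('pics/p2d.png')[130:250,130:290]
cv2.imwrite('pics/p2c.png',np.hstack([cv2.resize(a,(396,308)),cv2.resize(b,(396,308))]))
E
```

```text
12.9 [0.47430415 0.18459002 0.23754436] [ 3.13817186 -0.00416241  1.31278955] 0.03796931226621794 [ 0.69809287 -0.79379207 -0.02387696]
```

View pics/p2c.png

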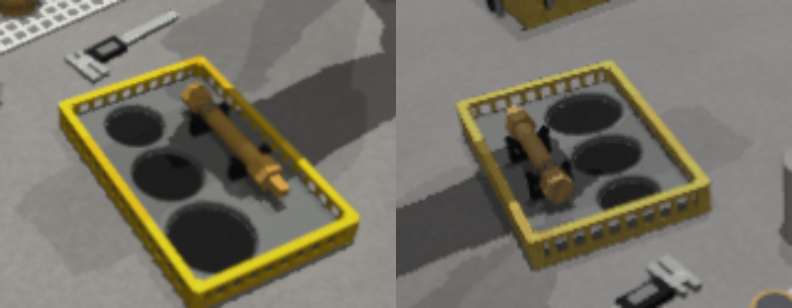

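View pics/p2w.png

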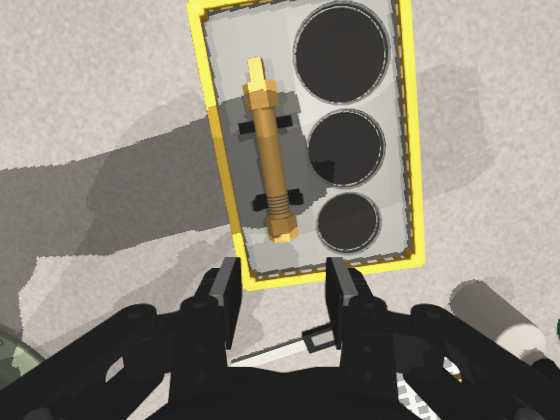

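```bash
python3 - <<'E'
from h import *
f,s=pic('wrist','w6'); T=camT(f,s)
m=mask('spindle_tang','wrist',(270,150),50); print(m is not None)
p,c=fit('spindle',[.4727,.2152,.040,1.465],[(f,T,m)],[0,1,3]); print(np.round(p,4),c)
E
```

```text
True
[0.4729 0.2153 0.04   1.468 ] 0.032790165545753536
```

Emit:
{"op": "move_arm", "data": {"motion": [[[12, -27, 10], [0, 0, -0.1]], [[26, -57, 20], [0, 0, -0.2]], [[40, -87, 25], [0, 0, -0.31]], [[53, -116, 25], [0, 0, -0.42]], [[66, -145, 25], [0, 0, -0.53]], [[80, -175, 25], [0, 0, -0.64]], [[93, -204, 25], [0, 0, -0.75]], [[106, -233, 25], [0, 0, -0.86]], [[119, -262, 25], [0, 0, -0.97]], [[133, -291, 25], [0, 0, -1.07]], [[146, -320, 25], [0, 0, -1.11]], [[146, -320, 25], [0, 0, -1.11]]], "jaw": 60}}

```text
clock: 14.65
position: [0.6187, -0.1386, 0.2588]
tool_rot: [3.14, 0.001, 0.199]
force: [0.9, 0.8, -0.1]
grip_width: 0.06
```

```bash
python3 - <<'E'
from h import *
import pickle
its=pickle.load(open('its.pkl','rb')); d=dict(its)
s=observe(); print(s['clock'],s['position'],s['tool_rot'],s['qpos'])
f,s=pic('wrist','w7'); T=camT(f,s)
px=proj(f,[d['cover'][:3]],T)[0]; print(px)
for o in outline_of('cover_mid','wrist'): print(o['score'],o['pixel'],o['pixels'].sum())
m=mask('cover_mid','wrist',px,60)
if m is not None:
    p,c=fit('cover',d['cover'],[(f,T,m)],[0,1]); print(np.round(p,4),c)
    draw(f,T,[('cover',p)],'d_w7')
else: draw(f,T,its,'d_w7')
E
```

```text
14.65 [ 0.61865724 -0.13857309  0.25878559] [3.13991326e+00 1.45406988e-03 1.98935065e-01] [-0.44312545  0.74189919  0.97272414  1.60342352 -0.65432951  1.1542183
 -0.6890687 ]
[282.36395959 171.65731818]
0.74 [255.4, 15.6] 2087
0.66 [283.1, 169.2] 3901
0.62 [362.5, 31.1] 4481
[ 0.6294 -0.137   0.006   0.    ] 0.028308128313503045
```

View pics/d_w7.png

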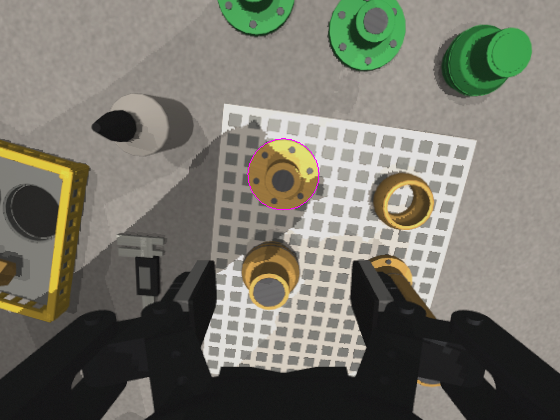

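Emit:
{"op": "move_arm", "data": {"motion": [[[4, 0, -30], [0, 0, 0]], [[8, 1, -85], [0, 0, 0]], [[11, 1, -140], [0, 0, 0]], [[11, 1, -175], [0, 0, 0]], [[11, 1, -188], [0, 0, 0]], [[11, 1, -188], [0, 0, 0]]]}}

```text
clock: 15.55
position: [0.63, -0.1337, 0.0716]
tool_rot: [-3.142, 0.0, 0.205]
force: [0.5, -0.2, 0.9]
grip_width: 0.0599
```

```bash
python3 - <<'E'
from h import *
s=observe(); print(s['clock'],s['position'],s['tool_rot'])
f,s=pic('wrist','w8'); 
E
```

```text
15.55 [ 0.62998718 -0.13366794  0.07159445] [-3.14157795e+00  2.46306747e-04  2.05133161e-01]
```

View pics/w8.png

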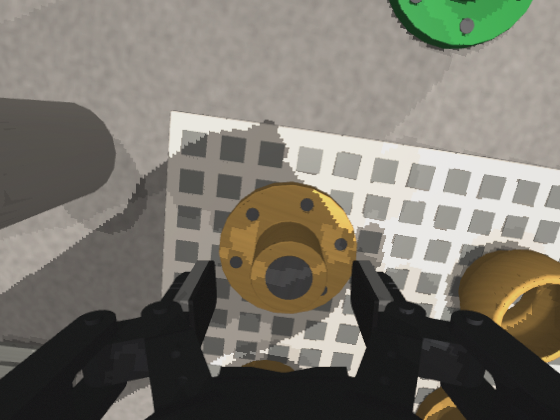

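Emit:
{"op": "move_arm", "data": {"motion": [[[0, -3, -12], [0, 0, 0]], [[0, -3, -22], [0, 0, 0]], [[0, -3, -26], [0, 0, 0]], [[0, -3, -26], [0, 0, 0]]]}}

```text
clock: 16.1
position: [0.6299, -0.1369, 0.045]
tool_rot: [-3.141, 0.0, 0.205]
force: [-0.0, -0.3, 0.1]
grip_width: 0.06
```

Emit:
{"op": "move_arm", "data": {"motion": [[[0, 0, 0], [0, 0, 0]], [[0, 0, 0], [0, 0, 0]], [[0, 0, 0], [0, 0, 0]], [[0, 0, 0], [0, 0, 0]], [[0, 0, 0], [0, 0, 0]]], "jaw": 20}}

```text
clock: 16.73
position: [0.6301, -0.1368, 0.0459]
tool_rot: [-3.141, -0.001, 0.205]
force: [-2.3, 1.1, 7.1]
grip_width: 0.0333
```

Emit:
{"op": "move_arm", "data": {"motion": [[[0, 0, 5], [0, 0, 0]], [[0, 0, 20], [0, 0, 0]], [[0, 0, 50], [0, 0, 0]], [[0, 0, 60], [0, 0, 0]]]}}

```text
clock: 17.23
position: [0.6306, -0.1372, 0.1074]
tool_rot: [3.141, -0.002, 0.205]
force: [0.6, 0.3, -3.8]
grip_width: 0.0333
```

```bash
python3 - <<'E'
from h import *
s=observe(); print(s['clock'],s['position'],s['tool_rot'],s['force'],s['moment'],s['grip_width'])
f,s=pic('wrist','w9');f,s=pic('scene','s9')
im=cv2.imread('pics/s9.png')[130:280,180:340]; im2=cv2.imread('pics/w9.png'); cv2.imwrite('pics/c9.png',np.hstack([cv2.resize(im,(400,375)),cv2.resize(im2,(400,375))]))
E
```

```text
17.225 [ 0.63061381 -0.13723913  0.1074166 ] [ 3.14066902e+00 -2.14673247e-03  2.04669357e-01] [ 0.6468905   0.27553537 -3.8357857 ] [ 0.01980176 -0.00443687 -0.00102621] 0.0333086322228081
```

View pics/c9.png

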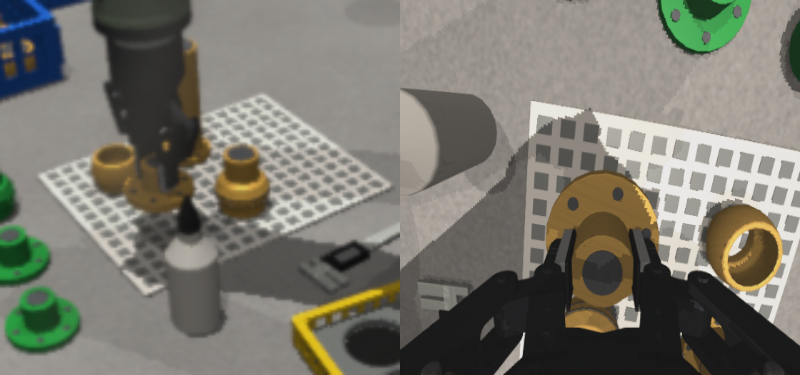

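Emit:
{"op": "move_arm", "data": {"motion": [[[-8, 0, 55], [0, 0, 0]], [[-18, 8, 105], [0, 0, 0.02]], [[-32, 40, 135], [0, 0, 0.1]], [[-44, 95, 140], [0, 0, 0.2]], [[-54, 152, 140], [0, 0, 0.3]], [[-60, 210, 140], [0, 0, 0.4]], [[-64, 268, 135], [0, 0, 0.5]], [[-68, 325, 120], [0, 0, 0.6]], [[-70, 375, 90], [0, 0, 0.68]], [[-70, 415, 50], [0, 0, 0.7]], [[-70, 432, 10], [0, 0, 0.7]], [[-70, 432, 0], [0, 0, 0.7]]]}}

```text
clock: 18.82
position: [0.5581, 0.2959, 0.1019]
tool_rot: [-3.14, 0.004, 0.907]
force: [0.4, 0.0, -4.2]
grip_width: 0.0333
```

```bash
python3 look.py p3
```

```text
18.825 [0.55814981 0.29588147 0.1019383 ] [-3.13977251  0.00406115  0.90690889] 0.03329346746408353 [ 0.41527117  0.00763097 -4.19232551]
```

View pics/p3w.png

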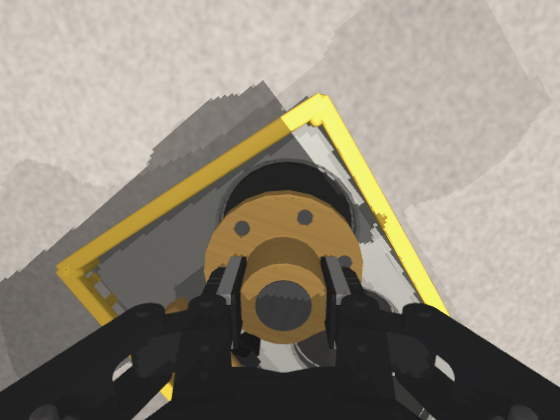

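View pics/p3s.png

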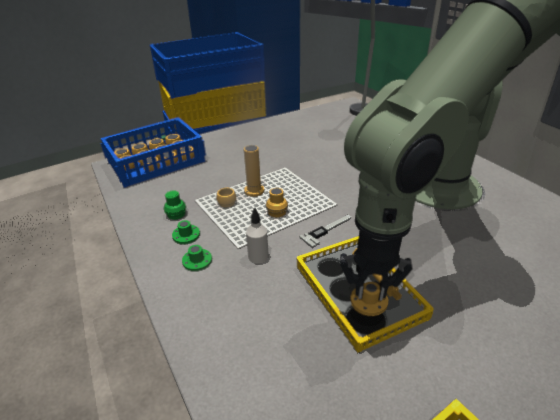

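Emit:
{"op": "move_arm", "data": {"motion": [[[2, -1, -20], [0, 0, 0]], [[2, -1, -38], [0, 0, 0]], [[2, -1, -48], [0, 0, 0]], [[2, -1, -49], [0, 0, 0]]]}}

```text
clock: 19.48
position: [0.5617, 0.2938, 0.0555]
tool_rot: [-3.141, 0.001, 0.904]
force: [0.3, 0.7, -3.9]
grip_width: 0.0328
```

```bash
python3 - <<'E'
from h import *
s=observe(); print(s['clock'],s['position'],s['tool_rot'],s['force'])
f,s=pic('wrist','w10');T=camT(f,s)
im=cv2.imread('pics/w10.png')
for c,r,z in [((.5605,.2945),.044,.016),(s['position'][:2],.038,s['position'][2]-.0295)]:
    cv2.polylines(im,[np.round(proj(f,ringp(c,r,z),T)).astype(np.int32)],True,(255,0,255),1)
cv2.imwrite('pics/w10.png',im)
E
```

```text
19.475 [0.56170286 0.2937535  0.05546218] [-3.14119405e+00  1.08038850e-03  9.04478221e-01] [ 0.25911718  0.70351297 -3.9034045 ]
```

View pics/w10.png

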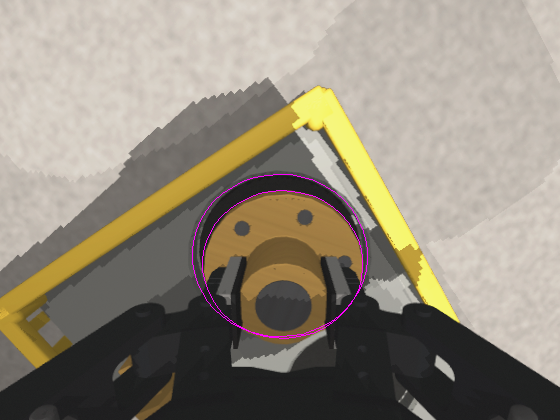

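Emit:
{"op": "move_arm", "data": {"motion": [[[-1, 1, -5], [0, 0, 0]], [[-1, 1, -9], [0, 0, 0]], [[-1, 1, -10], [0, 0, 0]], [[-1, 1, -10], [0, 0, 0]]]}}

```text
clock: 20.02
position: [0.561, 0.2951, 0.0463]
tool_rot: [3.142, -0.0, 0.905]
force: [0.3, 1.0, -4.1]
grip_width: 0.033
```

Emit:
{"op": "move_arm", "data": {"motion": [[[0, 0, -1], [0, 0, 0]], [[0, 0, -2], [0, 0, 0]], [[0, 0, -2], [0, 0, 0]]]}}

```text
clock: 20.4
position: [0.5611, 0.2951, 0.0459]
tool_rot: [-3.141, -0.001, 0.905]
force: [-10.3, -2.3, 22.7]
grip_width: 0.033
```

Emit:
{"op": "move_arm", "data": {"motion": [[[0, 0, 2], [0, 0, 0]], [[0, 0, 2], [0, 0, 0]], [[0, 0, 2], [0, 0, 0]], [[0, 0, 2], [0, 0, 0]]], "jaw": 50}}

```text
clock: 20.9
position: [0.561, 0.295, 0.0462]
tool_rot: [3.142, 0.0, 0.905]
force: [0.0, -0.6, -0.0]
grip_width: 0.0501
```

Emit:
{"op": "move_arm", "data": {"motion": [[[0, 0, 20], [0, 0, 0]], [[0, -10, 70], [0, 0, 0]], [[0, -40, 110], [0, 0, -0.05]], [[5, -80, 150], [0, 0, -0.1]], [[10, -120, 190], [0, 0, -0.1]], [[10, -120, 190], [0, 0, -0.1]]]}}

```text
clock: 21.65
position: [0.5725, 0.1716, 0.2406]
tool_rot: [3.139, -0.005, 0.8]
force: [-0.2, -0.4, -1.2]
grip_width: 0.0501
```

```bash
python3 - <<'E'
from h import *
s=observe(); print(s['clock'],s['position'],s['tool_rot'],s['force'])
f,s=pic('wrist','w11');T=camT(f,s); its=[]
for l,n,p0,fr in [('cover_mid','cover',[.5605,.2945,.006,0],[0,1]),('spindle_tang','spindle',[.4729,.2153,.040,1.468],[0,1,3])]:
    m=mask(l,'wrist',proj(f,[p0[:3]],T)[0],50)
    if m is None: print(n,'none'); its.append((n,p0)); continue
    p,c=fit(n,p0,[(f,T,m)],fr); print(n,np.round(p,4),c); its.append((n,p))
draw(f,T,its,'d_w11')
E
```

```text
21.65 [0.57247888 0.17159365 0.24057163] [ 3.13922847 -0.00466435  0.79975583] [-0.20752841 -0.36783358 -1.20297376]
cover [0.5605 0.2939 0.006  0.    ] 0.022940480098685878
spindle [0.4719 0.2153 0.04   1.4644] 0.22440227932726853
```

View pics/d_w11.png

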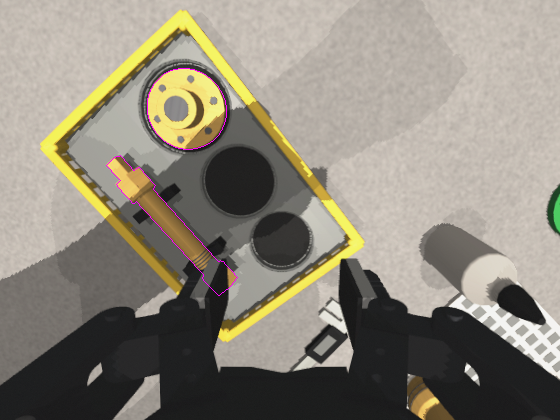

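Emit:
{"op": "move_arm", "data": {"motion": [[[-6, -40, 10], [0, 0, 0]], [[-15, -95, 18], [0, 0, 0]], [[-25, -150, 20], [0, 0, 0]], [[-35, -205, 20], [0, 0, 0]], [[-44, -260, 20], [0, 0, 0]], [[-51, -305, 20], [0, 0, 0]], [[-52, -316, 20], [0, 0, 0]], [[-52, -316, 20], [0, 0, 0]]], "jaw": 65}}

```text
clock: 22.8
position: [0.5191, -0.1404, 0.2559]
tool_rot: [-3.141, 0.0, 0.805]
force: [1.2, 0.6, -0.6]
grip_width: 0.065
```

```bash
python3 - <<'E'
from h import *
import pickle
its=pickle.load(open('its.pkl','rb')); d=dict(its)
s=observe(); print(s['clock'],s['position'],s['tool_rot'],s['qpos'])
f,s=pic('wrist','w12'); T=camT(f,s); o=[]
for l,n in [('housing_mid','housing'),('sleeve_mid','sleeve'),('ring_mid','ring')]:
    q=d[n].copy(); px=proj(f,[q[:3]+[0,0,.03]],T)[0]
    m=mask(l,'wrist',px,70)
    if m is None: print(n,'none'); continue
    p,c=fit(n,q,[(f,T,m)],[0,1]); print(n,np.round(p,4),c,m.sum()); o.append((n,p))
draw(f,T,o,'d_w12')
E
```

```text
22.8 [ 0.51905831 -0.14043456  0.255862  ] [-3.14084331e+00  4.80507823e-04  8.04720356e-01] [-0.4618182   0.53113934  0.88474944  1.86055774 -0.48963924  0.98461701
 -0.12955428]
housing [ 0.5248 -0.1444  0.006   0.    ] 0.024531543122470745 3214.0
sleeve [ 0.5296 -0.2791  0.006   0.    ] 0.7332593917590611 1885.0
ring [ 0.6282 -0.2648  0.006   0.    ] 0.31586329256179335 2426.0
```

View pics/d_w12.png

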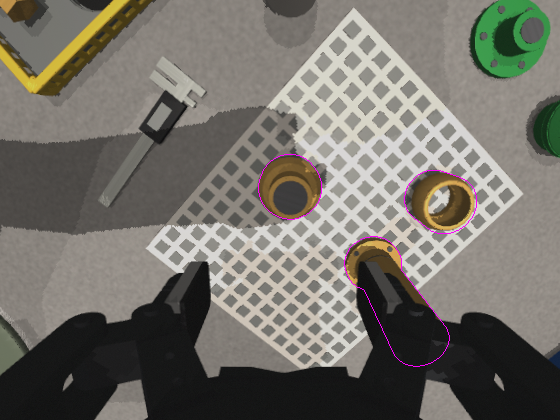

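Emit:
{"op": "move_arm", "data": {"motion": [[[2, -1, -30], [0, 0, 0]], [[4, -3, -85], [0, 0, 0]], [[6, -4, -130], [0, 0, 0]], [[6, -4, -148], [0, 0, 0]], [[6, -4, -148], [0, 0, 0]]]}}

```text
clock: 23.62
position: [0.5249, -0.1446, 0.1082]
tool_rot: [-3.141, 0.001, 0.805]
force: [0.5, 0.0, 1.3]
grip_width: 0.0652
```

```bash
python3 - <<'E'
from h import *
s=observe(); print(s['clock'],s['position'],s['tool_rot'])
f,s=pic('wrist','w13'); 
E
```

```text
23.625 [ 0.52490127 -0.14463323  0.10821122] [-3.14083870e+00  7.13838261e-04  8.05139402e-01]
```

View pics/w13.png

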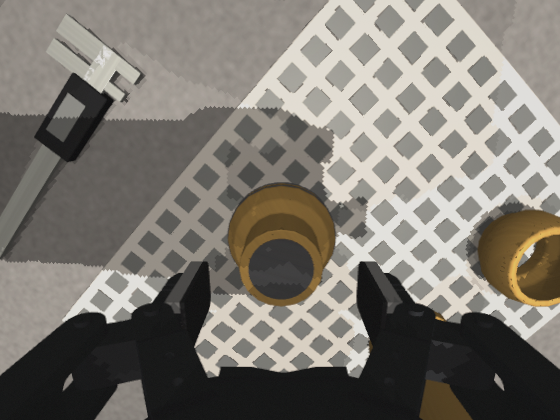

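Emit:
{"op": "move_arm", "data": {"motion": [[[0, 0, -12], [0, 0, 0]], [[0, 0, -25], [0, 0, 0]], [[0, 0, -31], [0, 0, 0]], [[0, 0, -31], [0, 0, 0]]]}}

```text
clock: 24.18
position: [0.5248, -0.145, 0.0769]
tool_rot: [-3.141, 0.0, 0.805]
force: [0.1, 0.0, 0.2]
grip_width: 0.0648
```

Emit:
{"op": "move_arm", "data": {"motion": [[[0, 0, 0], [0, 0, 0]], [[0, 0, 0], [0, 0, 0]], [[0, 0, 0], [0, 0, 0]], [[0, 0, 0], [0, 0, 0]], [[0, 0, 0], [0, 0, 0]]], "jaw": 20}}

```text
clock: 24.8
position: [0.525, -0.1448, 0.0779]
tool_rot: [-3.142, -0.001, 0.805]
force: [-4.3, 1.1, 9.8]
grip_width: 0.0378
```

Emit:
{"op": "move_arm", "data": {"motion": [[[0, 0, 5], [0, 0, 0]], [[0, 0, 20], [0, 0, 0]], [[0, 0, 40], [0, 0, 0]], [[0, 0, 45], [0, 0, 0]]]}}

```text
clock: 25.3
position: [0.5256, -0.145, 0.1241]
tool_rot: [3.14, -0.001, 0.805]
force: [0.7, 0.3, -6.2]
grip_width: 0.0377
```

```bash
python3 - <<'E'
from h import *
s=observe(); print(s['clock'],s['position'],s['tool_rot'],s['force'],s['moment'],s['grip_width'])
f,s=pic('wrist','w14');f,s=pic('scene','s14')
im=cv2.imread('pics/s14.png')[130:280,200:360]; im2=cv2.imread('pics/w14.png'); cv2.imwrite('pics/c14.png',np.hstack([cv2.resize(im,(400,375)),cv2.resize(im2,(400,375))]))
E
```

```text
25.3 [ 0.5256332  -0.14501191  0.12409565] [ 3.13984024e+00 -1.31289526e-03  8.04963946e-01] [ 0.74476298  0.27904339 -6.23616644] [-0.04386264 -0.06056202  0.03134269] 0.03765361745053611
```

View pics/c14.png

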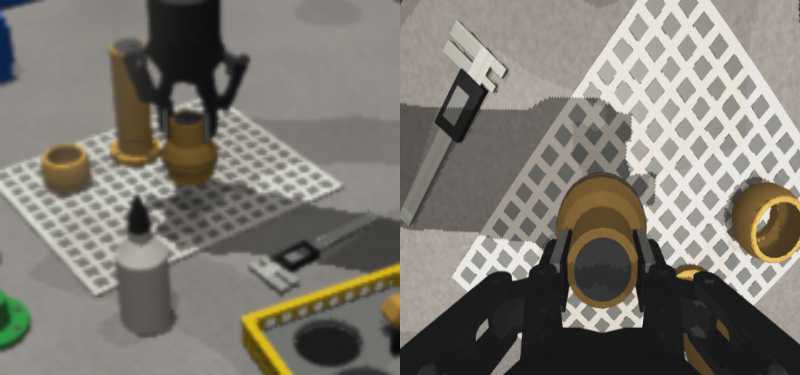

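Emit:
{"op": "move_arm", "data": {"motion": [[[0, 5, 50], [0, 0, 0]], [[0, 30, 85], [0, 0, -0.05]], [[1, 80, 90], [0, 0, -0.12]], [[2, 135, 90], [0, 0, -0.2]], [[4, 190, 85], [0, 0, -0.28]], [[6, 235, 60], [0, 0, -0.35]], [[7, 265, 30], [0, 0, -0.35]], [[7, 276, 5], [0, 0, -0.35]], [[7, 276, -2], [0, 0, -0.35]], [[7, 276, -2], [0, 0, -0.35]]]}}

```text
clock: 26.65
position: [0.532, 0.13, 0.1205]
tool_rot: [3.141, 0.0, 0.454]
force: [0.1, 0.5, -5.2]
grip_width: 0.0377
```

```bash
python3 - <<'E'
from h import *
s=observe(); print(s['clock'],s['position'],s['tool_rot'],s['force'])
f,s=pic('wrist','w15');T=camT(f,s)
im=cv2.imread('pics/w15.png'); p=s['position']
for c,r,z in [((.5325,.1315),.033,.016),((.5325,.1315),.033,.006),(p[:2],.032,p[2]-.072+.030),(p[:2],.020,p[2])]:
    cv2.polylines(im,[np.round(proj(f,ringp(c,r,z),T)).astype(np.int32)],True,(255,0,255),1)
cv2.imwrite('pics/w15.png',im); pic('side','d15'); cv2.imwrite('pics/d15c.png',cv2.resize(cv2.imread('pics/d15.png')[100:260,120:320],None,fx=3,fy=3))
E
```

```text
26.65 [0.53201523 0.13004487 0.12047412] [3.14114163e+00 4.40450029e-04 4.53688966e-01] [ 0.05472493  0.54447021 -5.18828401]
```

View pics/w15.png

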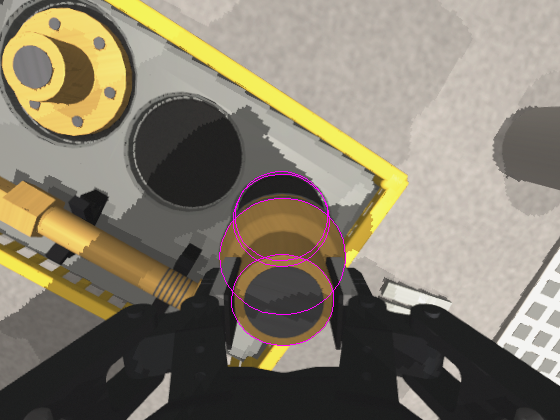

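View pics/d15c.png

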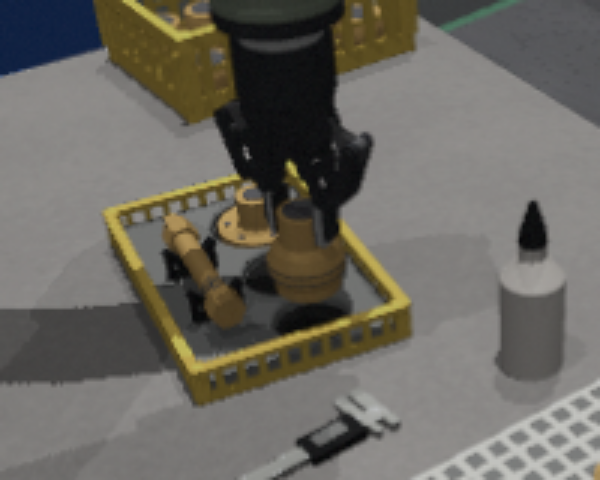

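Emit:
{"op": "move_arm", "data": {"motion": [[[0, 1, -15], [0, 0, 0]], [[0, 1, -28], [0, 0, 0]], [[0, 1, -35], [0, 0, 0]], [[0, 1, -38], [0, 0, 0]], [[0, 1, -38], [0, 0, 0]]]}}

```text
clock: 27.38
position: [0.532, 0.1319, 0.0822]
tool_rot: [3.142, 0.0, 0.455]
force: [-0.4, -0.5, -6.6]
grip_width: 0.0376
```

Emit:
{"op": "move_arm", "data": {"motion": [[[0, 0, -2], [0, 0, 0]], [[0, 0, -4], [0, 0, 0]], [[0, 0, -5], [0, 0, 0]], [[0, 0, -5], [0, 0, 0]]]}}

```text
clock: 27.88
position: [0.5322, 0.1323, 0.0779]
tool_rot: [-3.141, -0.001, 0.455]
force: [-4.0, 1.8, 8.4]
grip_width: 0.0375
```

Seated at the pick height (14 N reaction). Release and retreat.

Emit:
{"op": "move_arm", "data": {"motion": [[[0, 0, 1], [0, 0, 0]], [[0, 0, 1], [0, 0, 0]], [[0, 0, 1], [0, 0, 0]], [[0, 0, 1], [0, 0, 0]]], "jaw": 56}}

```text
clock: 28.38
position: [0.532, 0.1321, 0.0783]
tool_rot: [3.142, -0.0, 0.455]
force: [-0.5, 0.3, -0.7]
grip_width: 0.056
```

Emit:
{"op": "move_arm", "data": {"motion": [[[0, 0, 20], [0, 0, 0]], [[0, 0, 75], [0, 0, 0]], [[0, -20, 130], [0, 0, 0.08]], [[0, -45, 180], [0, 0, 0.15]], [[0, -65, 220], [0, 0, 0.2]], [[0, -65, 220], [0, 0, 0.2]]]}}

```text
clock: 29.12
position: [0.5327, 0.0651, 0.3019]
tool_rot: [3.14, -0.005, 0.652]
force: [0.0, 0.4, -0.9]
grip_width: 0.0558
```

```bash
cat > chk.py <<'E'
from h import *
import sys
s=observe(); print(s['clock'],s['position'],s['tool_rot'],s['force'])
f,s=pic('wrist',sys.argv[1]);T=camT(f,s); its=[]
L=[('cover_mid','cover',[.5605,.2945,.006,0],[0,1]),('spindle_tang','spindle',[.4729,.2153,.040,1.468],[0,1,3]),('housing_mid','housing',[.5325,.1315,.006,0],[0,1]),('sleeve_mid','sleeve',[.5465,.2075,.006,0],[0,1])]
for l,n,p0,fr in L[:int(sys.argv[2])]:
    m=mask(l,'wrist',proj(f,[np.array(p0[:3])+[0,0,.02]],T)[0],60)
    if m is None: print(n,'none'); its.append((n,p0)); continue
    p,c=fit(n,p0,[(f,T,m)],fr); print(n,np.round(p,4),c); its.append((n,p))
draw(f,T,its,'d_'+sys.argv[1])
E
python3 chk.py w16 3
```

```text
29.125 [0.53269343 0.06509379 0.30194081] [ 3.14025518 -0.0047758   0.6524184 ] [ 0.00685874  0.37293541 -0.9298393 ]
cover [0.5607 0.2945 0.006  0.    ] 0.020089074463290224
spindle [0.4724 0.216  0.04   1.4628] 0.0734579582185787
housing [0.5321 0.1333 0.006  0.    ] 0.020529621229271378
```

View pics/d_w16.png

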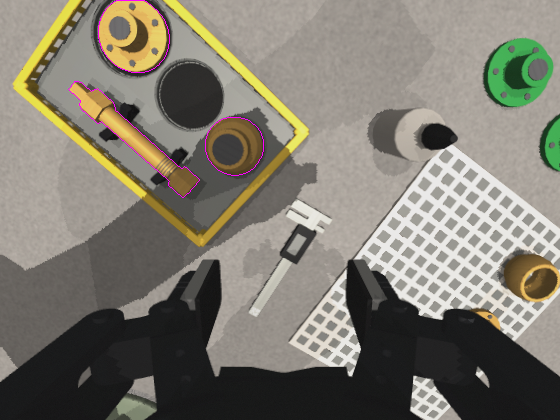

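Emit:
{"op": "move_arm", "data": {"motion": [[[-1, -40, 5], [0, 0, 0]], [[-2, -95, 10], [0, 0, 0]], [[-3, -150, 10], [0, 0, 0]], [[-5, -205, 10], [0, 0, 0]], [[-6, -260, 10], [0, 0, 0]], [[-8, -315, 10], [0, 0, 0]], [[-8, -342, 10], [0, 0, 0]], [[-8, -344, 10], [0, 0, 0]], [[-8, -344, 10], [0, 0, 0]]], "jaw": 70}}

```text
clock: 30.45
position: [0.5241, -0.2759, 0.3075]
tool_rot: [-3.14, 0.001, 0.655]
force: [0.1, -0.9, 0.9]
grip_width: 0.07
```

```bash
python3 - <<'E'
from h import *
import pickle
d=dict(pickle.load(open('its.pkl','rb')))
s=observe(); print(s['clock'],s['position'],s['tool_rot'],s['qpos'])
f,s=pic('wrist','w17'); T=camT(f,s)
q=d['sleeve']; m=mask('sleeve_mid','wrist',proj(f,[q[:3]+[0,0,.07]],T)[0],80)
o=[('sleeve',q)]
if m is not None:
    p,c=fit('sleeve',q,[(f,T,m)],[0,1]); print(np.round(p,4),c); p2,c=fit('sleeve',q,[(f,T,m)],[0,1,2]); print('z free',np.round(p2,4),c); o=[('sleeve',p)]
draw(f,T,o,'d_w17')
E
```

```text
30.45 [ 0.5241288  -0.27592598  0.30754604] [-3.14033829e+00  6.70564512e-04  6.55326024e-01] [-0.21139192  0.58319538  0.93079515  1.65857726 -0.50243973  1.15972117
 -0.06761238]
[ 0.5297 -0.2797  0.006   0.    ] 0.021143657382015957
z free [ 0.5293 -0.2802  0.0034  0.    ] 0.016338628617766027
```

View pics/d_w17.png

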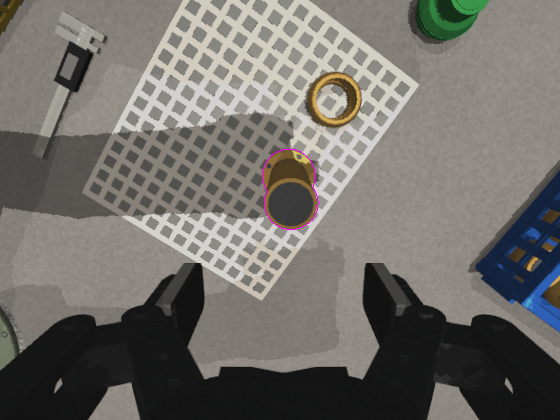

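Emit:
{"op": "move_arm", "data": {"motion": [[[3, -2, -30], [0, 0, 0]], [[5, -4, -75], [0, 0, 0]], [[5, -4, -105], [0, 0, 0]], [[5, -4, -112], [0, 0, 0]], [[5, -4, -112], [0, 0, 0]]]}}

```text
clock: 31.18
position: [0.5293, -0.2806, 0.1969]
tool_rot: [3.141, -0.0, 0.655]
force: [-0.1, -0.2, 0.0]
grip_width: 0.07
```

```bash
python3 - <<'E'
from h import *
s=observe(); print(s['clock'],s['position'],s['tool_rot'])
f,s=pic('wrist','w18'); 
E
```

```text
31.175 [ 0.52930762 -0.28055934  0.19690354] [ 3.14134775e+00 -6.07933721e-05  6.55459440e-01]
```

View pics/w18.png

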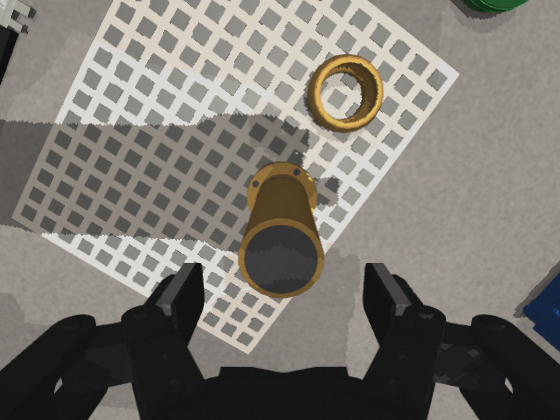

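Emit:
{"op": "move_arm", "data": {"motion": [[[0, 0, -25], [0, 0, 0]], [[0, 0, -50], [0, 0, 0]], [[0, 0, -66], [0, 0, 0]], [[0, 0, -72], [0, 0, 0]], [[0, 0, -72], [0, 0, 0]]]}}

```text
clock: 31.85
position: [0.5292, -0.2811, 0.1247]
tool_rot: [3.141, -0.0, 0.655]
force: [0.5, -0.1, -0.5]
grip_width: 0.0699
```

Emit:
{"op": "move_arm", "data": {"motion": [[[0, 0, 0], [0, 0, 0]], [[0, 0, 0], [0, 0, 0]], [[0, 0, 0], [0, 0, 0]], [[0, 0, 0], [0, 0, 0]], [[0, 0, 0], [0, 0, 0]]], "jaw": 25}}

```text
clock: 32.48
position: [0.5291, -0.2809, 0.1252]
tool_rot: [3.141, -0.001, 0.655]
force: [-3.2, 3.3, 10.3]
grip_width: 0.042
```

Emit:
{"op": "move_arm", "data": {"motion": [[[0, 0, 5], [0, 0, 0]], [[0, 0, 20], [0, 0, 0]], [[0, 0, 40], [0, 0, 0]], [[0, 0, 45], [0, 0, 0]]]}}

```text
clock: 32.98
position: [0.5295, -0.2813, 0.1712]
tool_rot: [3.14, -0.001, 0.655]
force: [0.2, -0.7, -7.0]
grip_width: 0.0416
```

```bash
python3 - <<'E'
from h import *
s=observe(); print(s['clock'],s['position'],s['tool_rot'],s['force'],s['moment'],s['grip_width'])
f,s=pic('side','s19');f,s=pic('wrist','w19')
im=cv2.imread('pics/s19.png')[190:370,250:440]; im2=cv2.imread('pics/w19.png'); cv2.imwrite('pics/c19.png',np.hstack([cv2.resize(im,(400,375)),cv2.resize(im2,(400,375))]))
E
```

```text
32.975 [ 0.52953969 -0.28129029  0.17123628] [ 3.13960679e+00 -1.16746794e-03  6.54819267e-01] [ 0.15864735 -0.66319224 -7.0283491 ] [ 0.0796775  -0.00090952  0.0243218 ] 0.04164604580147206
```

View pics/c19.png

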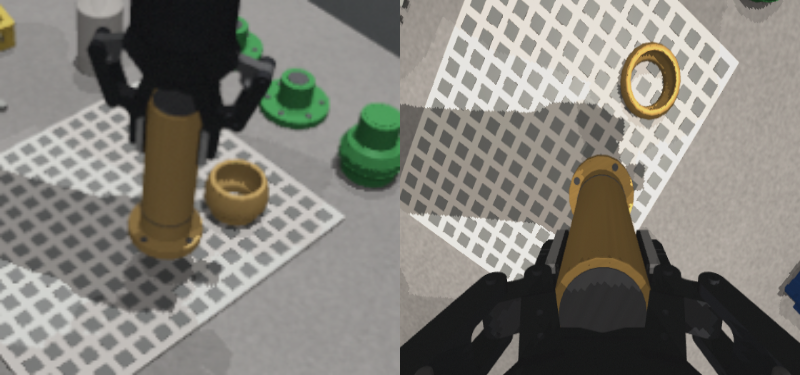

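Emit:
{"op": "move_arm", "data": {"motion": [[[0, 10, 40], [0, 0, 0]], [[-5, 45, 75], [0, 0, 0.02]], [[-10, 95, 90], [0, 0, 0.05]], [[-12, 150, 95], [0, 0, 0.1]], [[-12, 205, 95], [0, 0, 0.15]], [[-10, 260, 95], [0, 0, 0.2]], [[-5, 315, 95], [0, 0, 0.25]], [[3, 370, 95], [0, 0, 0.3]], [[10, 425, 95], [0, 0, 0.35]], [[15, 470, 95], [0, 0, 0.35]], [[17, 488, 80], [0, 0, 0.35]], [[17, 488, 60], [0, 0, 0.35]]]}}

```text
clock: 34.58
position: [0.5457, 0.2085, 0.2281]
tool_rot: [-3.141, 0.0, 1.007]
force: [0.1, -1.6, -6.9]
grip_width: 0.0419
```

Emit:
{"op": "move_arm", "data": {"motion": [[[0, 1, -8], [0, 0, 0]], [[0, 1, -20], [0, 0, 0]], [[0, 1, -20], [0, 0, 0]]]}}

```text
clock: 34.95
position: [0.5458, 0.2076, 0.2087]
tool_rot: [-3.141, 0.001, 1.004]
force: [-0.3, -0.6, -6.4]
grip_width: 0.0416
```

```bash
python3 - <<'E'
from h import *
s=observe(); print(s['clock'],s['position'],s['tool_rot'],s['force'])
f,s=pic('wrist','w20');T=camT(f,s)
im=cv2.imread('pics/w20.png'); p=s['position']
for c,r,z in [((.5465,.2075),.038,.016),(p[:2],.032,p[2]-.119+.010)]:
    cv2.polylines(im,[np.round(proj(f,ringp(c,r,z),T)).astype(np.int32)],True,(255,0,255),1)
cv2.imwrite('pics/w20.png',im); pic('side','d20'); pic('scene','s20')
a=cv2.imread('pics/d20.png')[100:260,120:320]; b=cv2.imread('pics/s20.png')[190:350,260:460]
cv2.imwrite('pics/d20c.png',cv2.resize(np.hstack([a,b]),None,fx=2,fy=2))
E
```

```text
34.95 [0.5457824  0.20764632 0.20873863] [-3.14110800e+00  7.73570914e-04  1.00410086e+00] [-0.28256206 -0.58378013 -6.38434088]
```

View pics/w20.png

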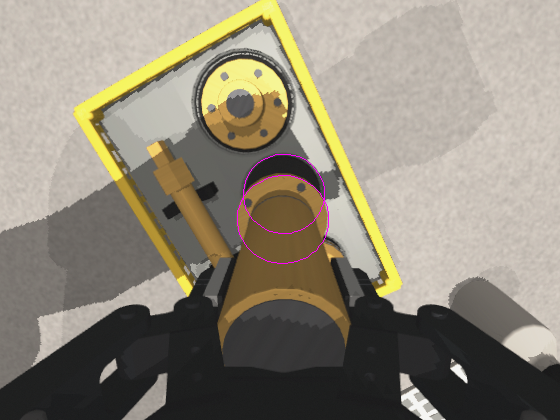

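View pics/d20c.png

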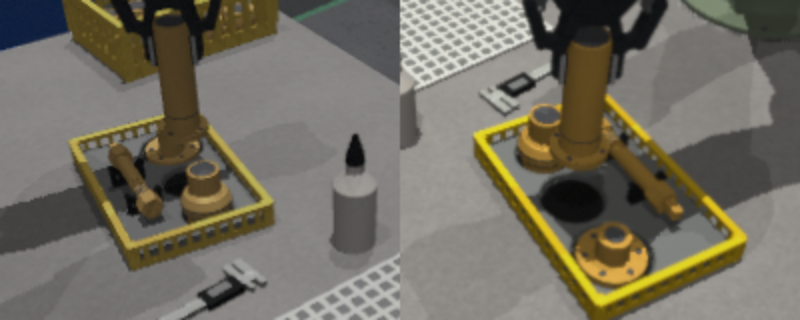

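Emit:
{"op": "move_arm", "data": {"motion": [[[0, 0, -20], [0, 0, 0]], [[0, 0, -42], [0, 0, 0]], [[0, 0, -60], [0, 0, 0]], [[0, 0, -72], [0, 0, 0]], [[0, 0, -77], [0, 0, 0]], [[0, 0, -78], [0, 0, 0]], [[0, 0, -78], [0, 0, 0]]]}}

```text
clock: 35.98
position: [0.5462, 0.2082, 0.1317]
tool_rot: [3.141, -0.001, 1.005]
force: [0.1, -0.1, -6.6]
grip_width: 0.0416
```

Emit:
{"op": "move_arm", "data": {"motion": [[[0, -1, -3], [0, 0, 0]], [[0, -1, -5], [0, 0, 0]], [[0, -1, -6], [0, 0, 0]], [[0, -1, -7], [0, 0, 0]], [[0, -1, -7], [0, 0, 0]]]}}

```text
clock: 36.6
position: [0.5462, 0.2073, 0.1252]
tool_rot: [-3.141, -0.001, 1.005]
force: [-5.8, 0.2, 12.2]
grip_width: 0.0419
```

Seated (19 N reaction at the pick height). Release, then go straight up.

Emit:
{"op": "move_arm", "data": {"motion": [[[0, 0, 1], [0, 0, 0]], [[0, 0, 1], [0, 0, 0]], [[0, 0, 1], [0, 0, 0]], [[0, 0, 1], [0, 0, 0]], [[0, 0, 1], [0, 0, 0]]], "jaw": 64}}

```text
clock: 37.22
position: [0.546, 0.2071, 0.1253]
tool_rot: [3.142, 0.0, 1.005]
force: [-0.2, -0.5, 0.7]
grip_width: 0.0644
```

Emit:
{"op": "move_arm", "data": {"motion": [[[0, 0, 20], [0, 0, 0]], [[0, 0, 65], [0, 0, 0]], [[0, 0, 120], [0, 0, 0]], [[0, 0, 165], [0, 0, 0]], [[0, -40, 195], [0, 0, 0]], [[0, -80, 200], [0, 0, 0]], [[0, -80, 200], [0, 0, 0]]]}}

```text
clock: 38.1
position: [0.5461, 0.1238, 0.3275]
tool_rot: [3.14, -0.002, 1.0]
force: [-0.4, 0.1, 0.3]
grip_width: 0.0642
```

```bash
python3 chk.py w21 4; python3 - <<'E'
from h import *
pic('side','d21'); pic('scene','s21')
a=cv2.imread('pics/d21.png')[100:260,120:320]; b=cv2.imread('pics/s21.png')[190:350,260:460]
cv2.imwrite('pics/d21c.png',cv2.resize(np.hstack([a,b]),None,fx=2,fy=2))
E
```

```text
38.1 [0.54606851 0.12375697 0.32748763] [ 3.14042926e+00 -1.83690826e-03  9.99964973e-01] [-0.41994696  0.07344207  0.34419006]
cover [0.561  0.2942 0.006  0.    ] 0.024060332029614995
spindle [0.4723 0.2156 0.04   1.4672] 0.052859016688800886
housing [0.5322 0.1329 0.006  0.    ] 0.02694906077462378
sleeve none
```

View pics/d_w21.png

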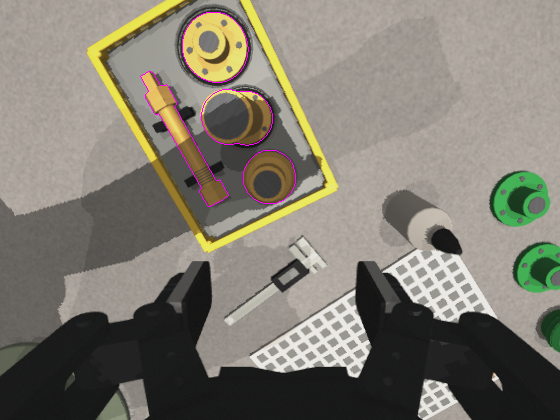

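View pics/d21c.png

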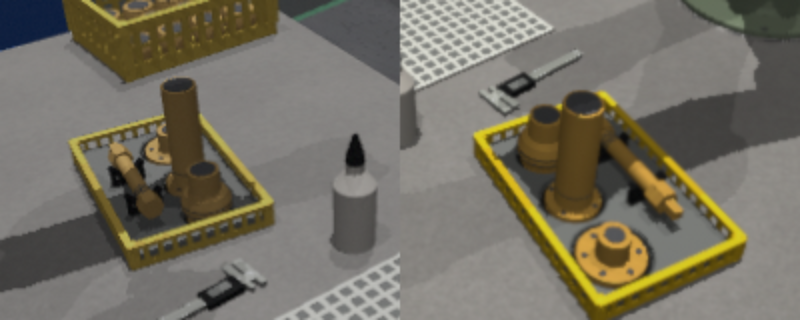

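```bash
python3 -c "
from workcell import *
s=observe(); print(s['clock'],s['force'],s['qd'].round(3)); print(job_done())"
```

```text
38.45 [ 0.62893365  0.73522731 -0.609065  ] [ 0.003  0.001  0.001  0.002 -0.002 -0.002  0.001]
the job is handed in; nothing more can be done
None
```

I loaded the spindle, cover, housing and sleeve into the tray in that order, each pressed lightly onto its seat before release. I handed the job in at 38.5 s with the arm clear, raised and at rest.

| Part | Measured centre (m) | Target centre (m) |
|---|---|---|
| Spindle | 0.472, 0.216 | 0.473, 0.215 |
| Cover | 0.561, 0.294 | 0.5605, 0.2945 |
| Housing | 0.532, 0.133 | 0.5325, 0.1315 |

- **Spindle:** its axis is within 0.01 rad of the tray's y, with the tang towards the wide recess.
- **Sleeve:** the network returned no usable outline of it in the last wrist picture, so it has no fitted position. The model projected at the recess centre matches that picture. The scene and side views show it upright in the recess, and its seating contact came at the same height as the pick.
- **Ring, oil bottle and caliper:** nothing I did touched them, and the bottle and caliper look unmoved in the last views. I took no final measurement of any of the three, and the ring was last seen standing just before the sleeve was carried off. The green look-alikes were left alone.
- **Spindle grasp:** the first one pressed upward on the fingers (11 N, 17 mm opening). I opened the jaws, went 4 mm lower and took it again. The measured openings came out 2 to 3 mm under the nominal diameters on every part.

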